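# Load the swing-out board with heel blocks

## Task

Put the chisel that was left on the swing-out board into the blue tool tray, push the board by its red corner post until its yellow stripe lines up with the yellow line on the bench, and there set all the heel blocks upright on the board in a neat row, each square on a painted rectangle of its own with its toe towards the front edge (away from the fence). With the whole row standing, push the board by the post fully home against the fence, leaving the row neat, and knock over nothing on the bench.

Things in the scene. Friction and masses are not known exactly. Their poses are not given: they have to be found in the camera images.
- board (a joint): angle of the swing-out parts board, a 145 x 345 x 18 mm wooden board, top 30 mm above the bench, turning flat on a fixed pin through one corner. 0 = fully home, back edge against the dark fence (end stop); grows as it swings anticlockwise seen from above, free end towards the robot; 0.5 = loading heading, stripe in line with the yellow line; limit 0.8. Stiff: stays where it is left, does not coast
- post (a point): centre of the top (90 mm above the bench) of the upright red post for pushing the board, 32 mm diameter, 60 mm tall, fixed near the board's free back corner: from the pin at board x = -30, y = +285 mm. About 1.5 N there turns the board. Room for fingers on both sides: the fence (65 mm high) stands only behind the pin half of the board. Axes as the spaces'
- space0 (a point): centre of the first of five pale 84 x 38 mm rectangles painted side by side on the board's top, 48 mm apart, space0 nearest the pin, space4 nearest the post. Axes turn with the board: x across it to the back edge, y along it from pin to free end, z up; from the pin, space k lies at x = -60, y = 42 + 48k mm
- space1 (a point): the same for rectangle 2 of 5
- space2 (a point): the same for rectangle 3 of 5
- space3 (a point): the same for rectangle 4 of 5
- space4 (a point): the same for rectangle 5 of 5
- block0: L-shaped maple heel block with a dark centre stripe, about 120 g: foot 84 x 38 x 26 mm, at its heel end an upright 32 mm thick (x), 38 mm wide (y), up to 72 mm above the underside. Origin: centre of the foot's underside, z up; x points from toe to heel: upright centred at x = +26 mm, toe end at x = -42 mm. Best gripped by the upright across its 32 mm. Three to five are present
- block1: another heel block, the same; may be absent
- block2: another heel block, the same; may be absent
- block3: another heel block, the same; may be absent
- block4: another heel block, the same; may be absent
- toe0 (a point): middle of the toe end face of block0, 13 mm above its underside
- toe1 (a point): middle of the toe end face of block1, 13 mm above its underside
- toe2 (a point): middle of the toe end face of block2, 13 mm above its underside
- toe3 (a point): middle of the toe end face of block3, 13 mm above its underside
- toe4 (a point): middle of the toe end face of block4, 13 mm above its underside
- chisel: chisel, 180 mm long, left lying on the board: orange handle 100 x 24 x 24 mm with flat sides, then a 14 mm wide steel blade. Origin: centre of the handle's underside; x points to the blade tip, 130 mm from the origin (handle end at x = -50 mm). 120 g; balances about 22 mm from the origin towards the tip
- butt (a point): the chisel handle's rear end, on its axis
- tip (a point): the chisel blade's tip, on its axis
- tray: blue open tool tray fixed on the bench, outside 230 (x) x 120 (y) x 25 mm high, walls 5 mm, floor 5 mm. Origin: centre of its underside
- tin: green round tin, 62 mm diameter, 55 mm high, standing among the blocks; a bystander. Origin: centre of its underside
- glue: white glue bottle, 60 mm diameter, 150 mm high, at the back; a bystander. Origin: centre of its underside
- jar: amber jar, 72 mm diameter, 90 mm high, at the back; a bystander. Origin: centre of its underside
Things that resemble listed ones, but are neither listed nor needed, are in the scene too. What is shaped like the block3 but pink is not meant.

How it is judged:
On the way, in this order (a step that is already met when the one before it is completed fails the run):
1. the board stands at the loading heading (joint 0.43 to 0.57) (value of joint board between 0.43 and 0.57 rad), for 0.3 s.
2. with the board still at the loading heading, every block present stands released on a painted rectangle, toe to the front (all of step 1 and (horizontal distance between block0 and space0 below 0.012 m or horizontal distance between block0 and space1 below 0.012 m or horizontal distance between block0 and space2 below 0.012 m or horizontal distance between block0 and space3 below 0.012 m or horizontal distance between block0 and space4 below 0.012 m) and angle between the x axis of each of block0, block1, block2, block3, block4 and the x axis of space0, either way round below 0.14 rad and x of each of toe0, toe1, toe2, toe3, toe4 in the frame of space0 below -0.025 m and angle between each of block0, block1, block2, block3, block4's own z axis and vertical below 0.08 rad and z of block0 in the frame of space0 between -0.006 and 0.006 m and linear speed of each of block0, block1, block2, block3, block4 below 0.03 m/s and contact force between each of block0, block1, block2, block3, block4 and the fingers below 0.1 N and (horizontal distance between block1 and space0 below 0.012 m or horizontal distance between block1 and space1 below 0.012 m or horizontal distance between block1 and space2 below 0.012 m or horizontal distance between block1 and space3 below 0.012 m or horizontal distance between block1 and space4 below 0.012 m) and z of block1 in the frame of space0 between -0.006 and 0.006 m and (horizontal distance between block2 and space0 below 0.012 m or horizontal distance between block2 and space1 below 0.012 m or horizontal distance between block2 and space2 below 0.012 m or horizontal distance between block2 and space3 below 0.012 m or horizontal distance between block2 and space4 below 0.012 m) and z of block2 in the frame of space0 between -0.006 and 0.006 m and (horizontal distance between block3 and space0 below 0.012 m or horizontal distance between block3 and space1 below 0.012 m or horizontal distance between block3 and space2 below 0.012 m or horizontal distance between block3 and space3 below 0.012 m or horizontal distance between block3 and space4 below 0.012 m) and z of block3 in the frame of space0 between -0.006 and 0.006 m and (horizontal distance between block4 and space0 below 0.012 m or horizontal distance between block4 and space1 below 0.012 m or horizontal distance between block4 and space2 below 0.012 m or horizontal distance between block4 and space3 below 0.012 m or horizontal distance between block4 and space4 below 0.012 m) and z of block4 in the frame of space0 between -0.006 and 0.006 m), for 0.3 s.
At the end, for the whole second after the job is handed in: The board is home (joint under 0.035 rad); every block present stands upright on the board, centre within 12 mm of a painted rectangle's centre, square within 0.14 rad, toe to the front, released and at rest; the chisel lies wholly inside the blue tray at rest (value of joint board below 0.035 rad and (horizontal distance between block0 and space0 below 0.012 m or horizontal distance between block0 and space1 below 0.012 m or horizontal distance between block0 and space2 below 0.012 m or horizontal distance between block0 and space3 below 0.012 m or horizontal distance between block0 and space4 below 0.012 m) and angle between the x axis of each of block0, block1, block2, block3, block4 and the x axis of space0, either way round below 0.14 rad and x of each of toe0, toe1, toe2, toe3, toe4 in the frame of space0 below -0.025 m and angle between each of block0, block1, block2, block3, block4's own z axis and vertical below 0.08 rad and z of block0 in the frame of space0 between -0.006 and 0.006 m and linear speed of each of block0, block1, block2, block3, block4, chisel below 0.03 m/s and contact force between each of block0, block1, block2, block3, block4 and the fingers below 0.1 N and (horizontal distance between block1 and space0 below 0.012 m or horizontal distance between block1 and space1 below 0.012 m or horizontal distance between block1 and space2 below 0.012 m or horizontal distance between block1 and space3 below 0.012 m or horizontal distance between block1 and space4 below 0.012 m) and z of block1 in the frame of space0 between -0.006 and 0.006 m and (horizontal distance between block2 and space0 below 0.012 m or horizontal distance between block2 and space1 below 0.012 m or horizontal distance between block2 and space2 below 0.012 m or horizontal distance between block2 and space3 below 0.012 m or horizontal distance between block2 and space4 below 0.012 m) and z of block2 in the frame of space0 between -0.006 and 0.006 m and (horizontal distance between block3 and space0 below 0.012 m or horizontal distance between block3 and space1 below 0.012 m or horizontal distance between block3 and space2 below 0.012 m or horizontal distance between block3 and space3 below 0.012 m or horizontal distance between block3 and space4 below 0.012 m) and z of block3 in the frame of space0 between -0.006 and 0.006 m and (horizontal distance between block4 and space0 below 0.012 m or horizontal distance between block4 and space1 below 0.012 m or horizontal distance between block4 and space2 below 0.012 m or horizontal distance between block4 and space3 below 0.012 m or horizontal distance between block4 and space4 below 0.012 m) and z of block4 in the frame of space0 between -0.006 and 0.006 m and x of butt in the frame of tray between -0.115 and 0.115 m and y of butt in the frame of tray between -0.06 and 0.06 m and z of each of butt, tip in the frame of tray below 0.025 m and x of tip in the frame of tray between -0.115 and 0.115 m and y of tip in the frame of tray between -0.06 and 0.06 m); the robot touches nothing.
It fails at once if the tin is knocked over (angle between tin's own z axis and vertical above 0.6 rad).
It fails at once if the glue is knocked over (angle between glue's own z axis and vertical above 0.6 rad).
It fails at once if the jar is knocked over (angle between jar's own z axis and vertical above 0.6 rad).
Of block0, block1, block2, block3, block4 only 3 to 5 are there at a start; the rules pass over those that are not, and their reading is None.
At some moment in a run one of block0, block1, block2, block3, block4 may be knocked a few centimetres aside while the robot is not near it.
It also fails if it takes over 210 s, if anything falls off the work surface, if the arm or the gripper's body presses on something with over 40 N, if the wrist force passes 120 N, or if a joint passes its speed limit or range.

## Robot

A 6-joint arm with a two-finger parallel gripper is mounted at the origin on the work surface. World frame = base frame: x ahead of the robot, y to its left, z up, the work surface at z = 0. Lengths are in m, angles in rad, forces in N, time in s.
With the tool pointing down it reaches from about 0.35 to 0.775 m from the base axis. Payload 7.3 kg.
Tool frame: the origin (TCP) lies at the very end of the fingers, on their centre line; the grasp point (between the pads) lies 19 mm behind it (robot.pinch_z is the distance from the TCP to the grasp point, in m); z points along the fingers, y is the line along which they close (so a half turn about z gives the same grasp; the last joint's range is limited). The gripper opens to 92 mm and grips with 3 to 60 N. Pads are 19 mm wide; open, the fingers measure 130 mm over their backs; the gripper's body (75 mm by 190 mm) begins 47 mm behind the grasp point.
Start: joints at [-1.258, 0.342, 1.524, -0, 1.275, -0.146], TCP at [0.233, -0.471, 0.227] pointing down, gripper open.
Joint ranges: [-2.53, 2.53], [-0.77, 2.02], [0.04, 2.7], [-1, 4.14], [0.28, 2.66], [-3.11, 3.11]. Speed limits (rad/s): [2.57, 2.57, 3.14, 3.14, 3.14, 3.14].

## Interface

Orientations are given as [roll, pitch, yaw] about the fixed x, y, z axes, in that order (R = Rz(yaw) Ry(pitch) Rx(roll)).
In Python, from cell import robot gives the robot as it stands.
- The arm moves only by the tool move_arm, never from a script. Its argument "motion" is a list of rows, each a list of 6 numbers: the shift along the tool's x, y, z in units of 0.1 m (1.0 is 0.1 m), then the turn, a rotation vector about the tool's x, y, z in units of pi rad (1.0 is pi rad). In form: [[dx, dy, dz, rx, ry, rz], ...]. A call has 1 to 12 rows; each row is the pose to reach, as a shift and turn from the pose commanded when the call began, along the tool's axes at that moment, turning the shorter way round; what a row does not reach only later rows make up. A row lasts 1/8 s, in which the tool goes at most 62.5 mm and 10.7 degrees, less where a joint would pass 70% of its speed; a pose out of reach is approached as far as the arm can. A call with a number of a shift or a turn outside -1 to 1 is refused whole. A call with a gripper value outside its range is refused whole. "fingers" is the opening, from -1 (shut) to 1 (fully open), set as the call begins (left out, the last holds). The fingers move at their own pace and stop on an object; "newtons" is the grip in N (left out, the last holds). Time passes only in rows, so rows that repeat a pose let the fingers close. It gives the time, the measured TCP pose, the force, the opening and the grip force at its end, in the units of the state.
- robot.observe(): the state, without advancing time (a new reading comes with each control period).
- robot.read_camera(name): name is "scene" or "top" or "wrist"; returns a dict with "image" (420x560x3 uint8, red, green, blue), "range_z" (420x560 float32, m along the optical axis (not along the pixel's ray), 0 where there is no reading), "vfov" (degrees; the focal length in pixels is half the picture's height over the tangent of half this angle, whatever the lens; pixels are square), "cx", "cy" (the principal point, pixels), "extrinsics" (4x4, takes a point from camera to world coordinates); the wrist camera has in their place "hand_eye" (4x4, takes a point from camera to tool coordinates, whose origin is the TCP and whose axes are the flange's). Camera axes: x right, y up, looking along -z (the intrinsics and any distortion apply to the point x, -y, -z); pixel columns grow to the right and rows downward; lengths in m; the calibration is good to about 2 mm. A picture is of the moment at which its call begins: read the wrist's pose just before it.
- robot.hand_in(): hands the job in; it is judged then, once.
The state is a dict: "time": time; "qpos": joint angles; "qvel": joint speeds; "joint_efforts": joint torques, N m; "tool_pos": TCP position; "tool_rot": TCP orientation; "contact_force": force on the tool from outside, world axes, zero at the start; "torque": the same for the moment, N m; "opening": finger opening in m; "grip_force": force on a finger pad.
Only numpy, scipy, OpenCV 4.12 (cv2) and the standard library are available. Lean on these libraries where they do the work, as an engineer would, in place of code of your own. Each camera call takes 0.05 s, during which the arm holds its last target. There are 200 camera calls.

## Working session

There is one attempt and no reset: what is moved stays moved. The work goes in short steps, Python scripts to look and compute and a tool call to move; the robot and the scene stay as the last step left them, time stands still between calls to the robot, and variables do not carry over. Pictures are saved under pics/ and viewed, at most 14 in all, crops included, and the job is handed in when it is done.

Besides the shell and the picture viewer there is one more tool, called by a JSON object that holds its "fn" and its "kwargs". move_arm: Moves the arm, as the interface text tells. Shifts and turns lie within -1 to 1; 1 stands for 0.1 m of shift or pi rad of turn. Its arguments: {"type":"object","properties":{"motion":{"type":"array"},"fingers":{"type":"number"},"newtons":{"type":"number"}},"required":["motion"]}

```bash
ls; mkdir -p pics
cat > h.py <<'E'
import numpy as np, cv2
from cell import robot
from scipy.spatial.transform import Rotation as R
def T():
    s=robot.observe(); M=np.eye(4); M[:3,:3]=R.from_euler('xyz',s['tool_rot']).as_matrix(); M[:3,3]=s['tool_pos']; return M
def cam(n):
    Tw=T(); c=robot.read_camera(n)
    E=c['extrinsics'] if n!='wrist' else Tw@np.array(c['hand_eye'])
    c['E']=np.array(E); c['f']=c['image'].shape[0]/2/np.tan(np.radians(c['vfov'])/2); return c
def save(c,p): cv2.imwrite(p,c['image'][:,:,::-1])
def cloud(c):
    z=c['range_z']; v,u=np.mgrid[:z.shape[0],:z.shape[1]]
    P=np.stack([(u-c['cx'])/c['f']*z,-(v-c['cy'])/c['f']*z,-z],-1)
    return P@c['E'][:3,:3].T+c['E'][:3,3]
def ray(c,u,v,h):
    d=c['E'][:3,:3]@np.array([(u-c['cx'])/c['f'],-(v-c['cy'])/c['f'],-1]); o=c['E'][:3,3]
    return o+d*(h-o[2])/d[2]
def proj(c,p):
    q=c['E'][:3,:3].T@(np.array(p)-c['E'][:3,3]); return c['cx']+c['f']*q[0]/-q[2], c['cy']-c['f']*q[1]/-q[2]
E
python3 - <<'E'
from h import *
for n in('top','scene'):
    c=cam(n); save(c,f'pics/{n}0.png'); print(n,{k:v for k,v in c.items() if k not in('image','range_z','E')}, c['E'][:3,3])
print(robot.observe())
E
```

```text
pics
top {'vfov': 52.85093701066001, 'cx': 275.3285272717878, 'cy': 198.0284623968027, 'extrinsics': array([[ 0.15220066,  0.96612186, -0.20843107,  0.40932785],
       [-0.98834848,  0.1484582 , -0.0335774 , -0.02384191],
       [-0.00149656,  0.21111303,  0.97746051,  1.03823582],
       [ 0.        ,  0.        ,  0.        ,  1.        ]]), 'f': np.float64(422.5705156091154)} [ 0.40932785 -0.02384191  1.03823582]
scene {'vfov': 54.28972361734955, 'cx': 275.61047051192594, 'cy': 203.98291469180248, 'extrinsics': array([[-0.18741171, -0.83790347,  0.51263498,  1.15761143],
       [ 0.9822797 , -0.15887984,  0.09941723,  0.08755644],
       [-0.00185468,  0.52218289,  0.85283152,  0.99855545],
       [ 0.        ,  0.        ,  0.        ,  1.        ]]), 'f': np.float64(409.5848540021664)} [1.15761143 0.08755644 0.99855545]
{'time': 0.1, 'qpos': array([-1.25800452e+00,  3.42627794e-01,  1.52491409e+00, -1.82875184e-05,
        1.27540768e+00, -1.46009701e-01]), 'qvel': array([ 0.00095833,  0.00013247, -0.00269702,  0.00134816, -0.00098917,
       -0.00085994]), 'joint_efforts': array([ 1.65231409e-03, -4.32004845e+01, -2.44693673e+01,  7.19521637e-02,
        5.25762350e-02, -4.87794944e-05]), 'tool_pos': array([ 0.23240614, -0.47035207,  0.22613015]), 'tool_rot': array([-3.14024764e+00, -1.80116762e-04,  4.58806720e-01]), 'contact_force': array([ 0.28248554, -0.06414753,  0.49261039]), 'torque': array([0.013282  , 0.00063834, 0.00660614]), 'grip_force': 0.0, 'opening': 0.09145907584983473}
```

View pics/top0.png

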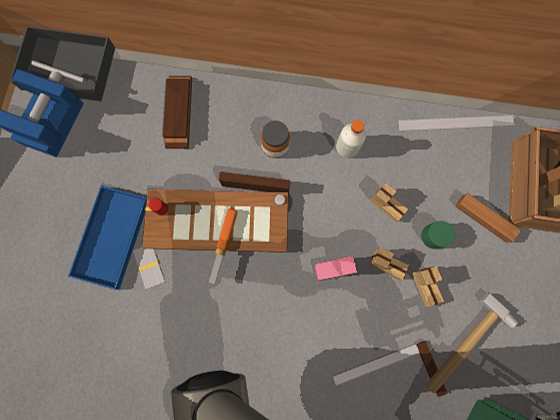

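View pics/scene0.png

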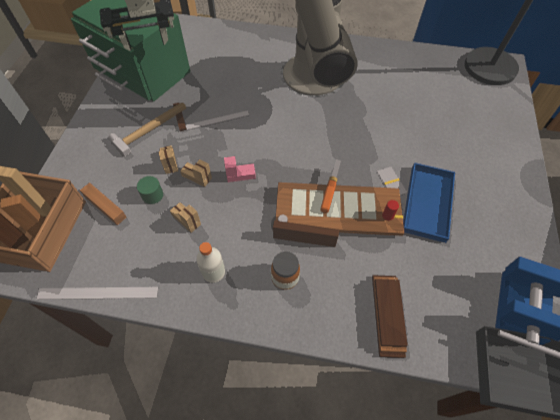

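The top view shows the board at about (145–290, 190–250), with the red post at (157,205), the pin at (279,200) and the chisel lying across the middle. The tray is on the left and the yellow line is at (148,266). Three maple blocks lie near (390,202), (390,262) and (430,287), next to the tin at (438,235). The pink decoy is at (336,268).

```bash
cat >> h.py <<'E'
def comps(c,lo,hi,amin=30):
    hsv=cv2.cvtColor(c['image'],cv2.COLOR_RGB2HSV); m=cv2.inRange(hsv,lo,hi)
    n,l,s,ce=cv2.connectedComponentsWithStats(m)
    return [(l==i) for i in range(1,n) if s[i,4]>=amin]
def rect(XY):
    (cx,cy),(w,h),a=cv2.minAreaRect((XY*1000).astype(np.float32))
    if w<h: w,h,a=h,w,a+90
    return np.round([cx,cy,w,h,(a+90)%180-90],1)
E
python3 - <<'E'
from h import *
c=cam('top'); P=cloud(c)
def rep(n,lo,hi,zmin=None,zmax=None,amin=20):
    for m in comps(c,lo,hi,amin):
        q=P[m]
        if zmin is not None: q=q[(q[:,2]>zmin)&(q[:,2]<zmax)]
        if len(q)<8: continue
        vu=np.argwhere(m).mean(0)[::-1].round(); print(n,vu,len(q),'rect(mm)',rect(q[:,:2]),'z',np.percentile(q[:,2],[5,50,95]).round(3))
rep('post',(0,200,80),(6,255,255),.08,.1,8); rep('post2',(174,180,80),(180,255,255),.08,.1,8)
rep('orange',(7,190,150),(16,255,255),.04,.2)
rep('blue',(100,150,40),(125,255,255),.0,.04,500)
rep('pale',(15,10,180),(60,70,255),.02,.04,60)
rep('yellow',(20,150,150),(32,255,255),amin=6)
rep('green',(65,100,30),(90,255,255),.03,.1,100)
# above-bench objects near blocks
m=((P[...,2]>.012)&(P[...,2]<.2)&(P[...,1]<-.0)&(P[...,0]>.2)&(P[...,0]<.8)).astype(np.uint8)
n,l,s,ce=cv2.connectedComponentsWithStats(m)
for i in range(1,n):
    if s[i,4]>80: q=P[l==i]; print('obj',ce[i].round(),s[i,4],rect(q[:,:2]),np.percentile(q[:,2],[5,50,95]).round(3))
sc=cam('scene')
a=cv2.resize(c['image'][180:310,310:460],(600,520),interpolation=3)
b=cv2.resize(sc['image'][130:240,130:270],(600,472),interpolation=3)
cv2.imwrite('pics/blk.png',cv2.resize(np.vstack([a,b]),(363,600))[:,:,::-1])
a=cv2.resize(c['image'][180:300,60:300],(800,400),interpolation=3); cv2.imwrite('pics/brd.png',a[:,:,::-1])
E
```

```text
post [158. 200.] 15 rect(mm) [564.7 274.9  22.6   7.2  72.2] z [0.088 0.089 0.091]
post [150. 203.] 9 rect(mm) [557.7 290.9  12.    3.7  -0.6] z [0.089 0.089 0.093]
post [159. 210.] 29 rect(mm) [546.5 273.6  19.   12.9 -50.5] z [0.082 0.09  0.094]
orange [357. 126.] 111 rect(mm) [ 789.1 -149.7   25.1   24.9  -60.8] z [0.147 0.151 0.153]
orange [226. 228.] 326 rect(mm) [529.9 113.6  94.7  20.6  -6.4] z [0.05  0.054 0.056]
blue [ 43. 115.] 490 rect(mm) [755.1 652.8 181.8 178.7  78.6] z [0.005 0.021 0.038]
blue [109. 238.] 4828 rect(mm) [472.3 395.3 227.6 123.   -6.4] z [0.002 0.005 0.025]
pale [346. 138.] 22 rect(mm) [ 780.2 -124.3   32.6    5.1   20.3] z [0.021 0.03  0.038]
pale [202. 223.] 465 rect(mm) [539.  177.5  82.5  37.3   7.2] z [0.028 0.031 0.034]
pale [219. 220.] 309 rect(mm) [545.2 132.   82.6  34.7   5.6] z [0.028 0.031 0.034]
pale [243. 208.] 67 rect(mm) [585.5  86.7  34.8  15.4 -81.8] z [0.028 0.031 0.034]
pale [261. 223.] 532 rect(mm) [556.7  34.7  83.3  37.7   7.3] z [0.028 0.031 0.034]
pale [181. 227.] 365 rect(mm) [520.8 223.8  57.1  37.7   8.1] z [0.028 0.031 0.034]
[... 655 characters left out ...]
0.065]
obj [389. 203.] 669 [ 652.6 -267.1   84.8   39.8   57.6] [0.02  0.029 0.075]
obj [551. 204.] 268 [ 719.7 -659.3   51.2   42.9   -1.4] [0.015 0.044 0.079]
obj [439. 235.] 706 [ 593.5 -386.1   60.9   60.3  -38.5] [0.022 0.056 0.059]
obj [389. 264.] 680 [ 507.4 -280.1   85.5   38.7   71.9] [0.022 0.03  0.075]
obj [336. 268.] 659 [ 477.3 -151.8   84.5   37.9  -70.2] [0.024 0.029 0.075]
obj [429. 285.] 769 [ 469.1 -376.6   84.7   39.8   29. ] [0.019 0.029 0.075]
obj [472. 341.] 1764 [ 347.9 -475.7  259.8   90.1  -37.4] [0.015 0.025 0.029]
obj [494. 412.] 690 [ 224.9 -508.1   54.9    8.3  -33.9] [0.019 0.074 0.155]
obj [538. 413.] 142 [ 238.3 -619.    38.6   28.6  -88.9] [0.053 0.057 0.123]
```

View pics/blk.png

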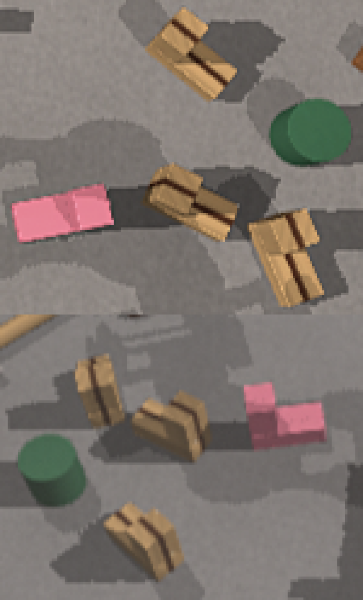

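View pics/brd.png

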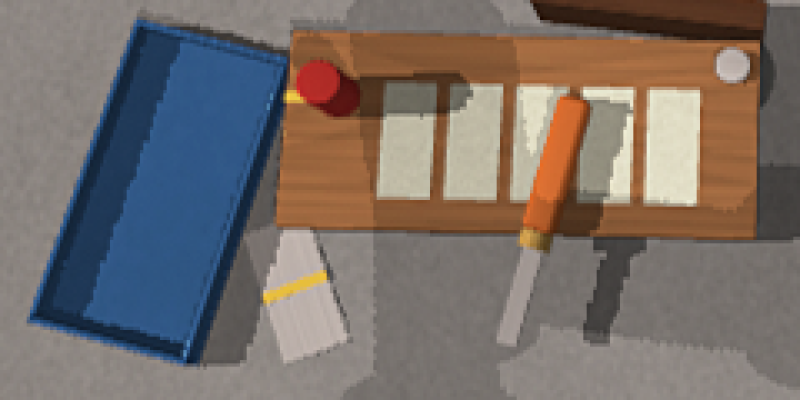

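Three maple blocks, all standing upright, plus the pink decoy. The board image shows the pin at right (732,65), the post at left (322,85), the stripe left of the post, and the bench line at about (297,287). Next I compute exact poses and write a planner helper.

```bash
cat >> h.py <<'E'
def plan(*wps):
    """waypoints (x,y,z,yaw) m,rad -> call rows in move units"""
    s=robot.observe(); p=np.array(s['tool_pos']); yaw=s['tool_rot'][2]; q6=s['qpos'][5]; q1=s['qpos'][0]
    for w in wps:
        t=np.array(w[:3]); ty=w[3]
        n=max(1,int(np.ceil(np.linalg.norm((t-p)[:2])/.098)),int(np.ceil(abs(t[2]-p[2])/.098)))
        for i in range(n):
            d=(t-p)/(n-i); dy=(ty-yaw+np.pi/2)%np.pi-np.pi/2 if i==0 else 0
            A=(R.from_euler('z',yaw)*R.from_euler('x',np.pi)).as_matrix()
            l=np.round(A.T@d*10,2); rz=round(-dy/np.pi,3)
            rows=int(np.ceil(max(np.linalg.norm(d)/.0625,abs(rz)*180/10.7)))+1
            p=p+A@l/10; yaw-=rz*np.pi
            print(f"[{l[0]},{l[1]},{l[2]},0,0,{rz}] x{rows} -> {p.round(3)} yaw {yaw:.2f} q6~{np.arctan2(p[1],p[0])-yaw+np.pi/2:.2f}")
def blocks(c,P,lo=-.5,hi=.0,zb=0,sel=None):
    """upright blocks: centre, heading(toe->heel)"""
    m=((P[...,2]>zb+.012)&(P[...,2]<zb+.09)&(P[...,1]<hi)&(P[...,1]>lo)&(P[...,0]>.3)&(P[...,0]<.75)).astype(np.uint8)
    n,l,s,ce=cv2.connectedComponentsWithStats(m); out=[]
    for i in range(1,n):
        if not 350<s[i,4]<1100: continue
        q=P[l==i]; r=rect(q[:,:2]); up=q[q[:,2]>zb+.06]
        if len(up)<10 or r[3]>50: continue
        ft=q[(q[:,2]<zb+.032)&(q[:,2]>zb+.02)]; u=rect(up[:,:2])
        d=up[:,:2].mean(0)-ft[:,:2].mean(0); a=np.radians(r[4]); e=np.array([np.cos(a),np.sin(a)])
        if d@e<0: a+=np.pi; e=-e
        hue=np.median(cv2.cvtColor(c['image'],cv2.COLOR_RGB2HSV)[l==i][:,0])
        out.append((r[:2],a)); print('block',r,'hue',hue,'head %.3f'%((a+np.pi)%(2*np.pi)-np.pi),'up',u,'c_from_up',(u[:2]-26*e).round(1))
    return out
E
python3 - <<'E'
from h import *
c=cam('top'); P=cloud(c); s=cam('scene'); Q=cloud(s)
print('top');blocks(c,P); print('scene');blocks(s,Q)
for C,n in((c,'t'),(s,'s')):
    PP=cloud(C)
    for m in comps(C,(20,110,120),(34,255,255),4):
        v,u=np.argwhere(m).mean(0); g=PP[m]; g=g[g[:,0]>.3]
        if len(g)<3: continue
        k=np.array([ray(C,a,b,np.median(g[:,2])) for b,a in np.argwhere(m)])
        if 0.2<k[:,1].mean()<.4 and .3<k[:,0].mean()<.65: print(n,'yel',u.round(),v.round(),rect(k[:,:2]),np.median(g[:,2]).round(4))
    f=PP[(abs(PP[...,2]-.065)<.004)&(abs(PP[...,1]-.03)<.14)&(PP[...,0]>.6)&(PP[...,0]<.7)]; print(n,'fence',rect(f[:,:2]))
    o=comps(C,(7,170,120),(16,255,255),60)
    for m in o:
        g=PP[m]; g=g[(g[:,2]>.045)&(g[:,2]<.06)&(abs(g[:,1]-.11)<.1)]
        if len(g)>30: print(n,'handle',rect(g[:,:2]),len(g))
    for m in comps(C,(100,150,40),(125,255,255),500):
        g=PP[m]; g=g[(g[:,2]>.02)&(g[:,2]<.03)]
        if len(g)>30: print(n,'tray rim',rect(g[:,:2]),len(g))
    for m in comps(C,(15,10,150),(60,80,255),150):
        g=PP[m]; g=g[(g[:,2]>.02)&(g[:,2]<.04)]
        if len(g)>100: print(n,'pale',rect(g[:,:2]))
E
```

```text
top
block [580.5 -14.9 170.2  34.1   1.7] hue 13.0 head 0.030 up [ 6.541e+02 -9.400e+00  2.280e+01  1.840e+01  5.000e-01] c_from_up [628.1 -10.2]
block [ 652.3 -266.6   84.2   39.1   57.6] hue 16.0 head 1.005 up [ 666.5 -244.8   38.2   32.1  -33.4] c_from_up [ 652.6 -266.8]
block [ 507.1 -280.5   86.6   39.    72.2] hue 16.0 head 1.260 up [ 515.  -255.3   37.7   32.4  -18.6] c_from_up [ 507.1 -280.1]
block [ 477.2 -151.8   84.8   38.   -70. ] hue 175.0 head -1.222 up [ 486.2 -176.    37.8   32.7   20.9] c_from_up [ 477.3 -151.6]
block [ 469.3 -376.8   84.3   39.7   28.7] hue 16.0 head 0.501 up [ 491.9 -364.1   38.6   32.2  -63.1] c_from_up [ 469.1 -376.6]
scene
block [ 477.9 -150.4   84.3   44.5  -70.1] hue 174.0 head -1.223 up [ 486.8 -174.9   44.5   32.2   19.2] c_from_up [ 478.  -150.5]
block [ 508.5 -278.1   85.4   42.1   72.5] hue 16.0 head 1.265 up [ 515.4 -253.5   40.2   34.3  -17.1] c_from_up [ 507.6 -278.3]
block [582.  -14.8 169.9  32.1   1.1] hue 12.0 head 0.019 up [654.6  -8.9  21.8  16.1   6.4] c_from_up [628.6  -9.4]
block [ 653.2 -265.4   86.8   39.    57.5] hue 16.0 h
[... 179 characters left out ...]
.2] 0.0027
t fence [652.1  66.1 169.8  22.9 -88.5]
t handle [529.3 112.9  97.6  22.4  -5.8] 367
t tray rim [714.2 579.5 176.4  71.9 -37.8] 156
t tray rim [472.6 396.  227.5 122.5  -5.9] 624
t pale [538.9 177.7  84.7  38.6   6.9]
t pale [546.1 140.9  89.5  34.7 -10.2]
t pale [557.1  34.7  85.4  37.9   7.2]
t pale [520.8 223.6  61.7  38.1   7.3]
s yel 391.0 181.0 [417.1 292.5  48.5   7.1 -60.2] 0.0028
s yel 398.0 216.0 [551.3 310.3  20.    6.3 -79.3] 0.0309
s fence [652.9  67.8 169.3  24.1 -88. ]
s handle [532.1 115.3  91.   18.7  -7.3] 180
s pale [556.6  35.8  85.9  38.3   7.2]
s pale [545.1 132.7  84.9  35.7   5.9]
s pale [537.9 178.3  86.3  37.    4.9]
s pale [519.9 224.6  60.9  37.6   5.4]
```

Calibration from both views agrees. Home heading is about 0.03, so the joint reads about 0.09 now, and the loading heading is about 0.53 world. First the chisel.

Run:
```python
from h import *
plan((.509,.1165,.2,-.108),(.509,.1165,.034,-.108)); print();
```

```text
[0.73,-0.58,0.04,0,0,0.18] x5 -> [ 0.272 -0.386  0.223] yaw -0.11 q6~0.72
[0.3,-0.88,0.04,0,0,0.0] x3 -> [ 0.311 -0.302  0.219] yaw -0.11 q6~0.91
[0.3,-0.87,0.04,0,0,0.0] x3 -> [ 0.351 -0.219  0.215] yaw -0.11 q6~1.12
[0.3,-0.88,0.04,0,0,0.0] x3 -> [ 0.39  -0.134  0.211] yaw -0.11 q6~1.35
[0.31,-0.87,0.04,0,0,0.0] x3 -> [ 0.43  -0.051  0.207] yaw -0.11 q6~1.56
[0.3,-0.88,0.03,0,0,0.0] x3 -> [0.469 0.033 0.204] yaw -0.11 q6~1.75
[0.31,-0.87,0.04,0,0,0.0] x3 -> [0.509 0.116 0.2  ] yaw -0.11 q6~1.90
[-0.0,-0.0,0.83,0,0,0.0] x3 -> [0.509 0.116 0.117] yaw -0.11 q6~1.90
[-0.0,-0.0,0.83,0,0,0.0] x3 -> [0.509 0.116 0.034] yaw -0.11 q6~1.90
```

{"fn": "move_arm", "kwargs": {"motion": [[0.73, -0.58, 0.04, 0, 0, 0.18], [0.73, -0.58, 0.04, 0, 0, 0.18], [0.73, -0.58, 0.04, 0, 0, 0.18], [0.73, -0.58, 0.04, 0, 0, 0.18], [0.73, -0.58, 0.04, 0, 0, 0.18]], "fingers": 0.1}}

```text
time: 0.92
tool_pos: [0.2722, -0.3866, 0.2227]
tool_rot: [3.142, 0.0, -0.104]
contact_force: [-0.5, -0.3, 0.4]
opening: 0.0513
grip_force: 0.0
```

{"fn": "move_arm", "kwargs": {"motion": [[0.3, -0.88, 0.04, 0, 0, 0], [0.3, -0.88, 0.04, 0, 0, 0], [0.3, -0.88, 0.04, 0, 0, 0]]}}

```text
time: 1.3
tool_pos: [0.3119, -0.3009, 0.2187]
tool_rot: [-3.141, 0.0, -0.102]
contact_force: [-0.0, 0.2, 0.9]
opening: 0.0505
grip_force: 0.0
```

{"fn": "move_arm", "kwargs": {"motion": [[0.3, -0.87, 0.04, 0, 0, 0], [0.3, -0.87, 0.04, 0, 0, 0], [0.3, -0.87, 0.04, 0, 0, 0]]}}

```text
time: 1.68
tool_pos: [0.351, -0.2186, 0.2148]
tool_rot: [3.141, -0.0, -0.103]
contact_force: [0.4, -0.6, -0.7]
opening: 0.0508
grip_force: 0.0
```

{"fn": "move_arm", "kwargs": {"motion": [[0.3, -0.88, 0.04, 0, 0, 0], [0.3, -0.88, 0.04, 0, 0, 0], [0.3, -0.88, 0.04, 0, 0, 0]]}}

```text
time: 2.05
tool_pos: [0.3903, -0.1348, 0.2107]
tool_rot: [3.141, -0.0, -0.104]
contact_force: [-0.4, -0.3, -1.1]
opening: 0.0505
grip_force: 0.0
```

{"fn": "move_arm", "kwargs": {"motion": [[0.31, -0.87, 0.04, 0, 0, 0], [0.31, -0.87, 0.04, 0, 0, 0], [0.31, -0.87, 0.04, 0, 0, 0]]}}

```text
time: 2.42
tool_pos: [0.4305, -0.0519, 0.2066]
tool_rot: [3.141, -0.0, -0.105]
contact_force: [-0.3, -0.5, 0.2]
opening: 0.0504
grip_force: 0.0
```

{"fn": "move_arm", "kwargs": {"motion": [[0.3, -0.88, 0.03, 0, 0, 0], [0.3, -0.88, 0.03, 0, 0, 0], [0.3, -0.88, 0.03, 0, 0, 0]]}}

```text
time: 2.8
tool_pos: [0.4698, 0.0322, 0.2035]
tool_rot: [3.141, -0.0, -0.105]
contact_force: [-0.1, -0.1, -0.2]
opening: 0.0508
grip_force: 0.0
```

{"fn": "move_arm", "kwargs": {"motion": [[0.31, -0.87, 0.04, 0, 0, 0], [0.31, -0.87, 0.04, 0, 0, 0], [0.31, -0.87, 0.04, 0, 0, 0]]}}

```text
time: 3.18
tool_pos: [0.5098, 0.1152, 0.1993]
tool_rot: [3.141, 0.0, -0.106]
contact_force: [-0.6, -0.9, -0.0]
opening: 0.0505
grip_force: 0.0
```

{"fn": "move_arm", "kwargs": {"motion": [[0, 0, 0.83, 0, 0, 0], [0, 0, 0.83, 0, 0, 0], [0, 0, 0.83, 0, 0, 0]]}}

```text
time: 3.55
tool_pos: [0.508, 0.1137, 0.1155]
tool_rot: [3.14, 0.004, -0.109]
contact_force: [0.5, -0.5, 0.5]
opening: 0.0504
grip_force: 0.0
```

Run:
```python
from h import *
s=robot.observe(); print(s['tool_pos'],s['tool_rot'],s['contact_force'],s['opening'],s['time'])
c=cam('wrist'); print(c['hand_eye']); P=cloud(c); save(c,'pics/w1.png')
for m in comps(c,(7,170,120),(16,255,255),60):
    g=P[m]; print(rect(g[:,:2]),g[:,2].mean(),len(g))
    g=g[(g[:,2]>.045)&(g[:,2]<.06)]
    if len(g)>30: print('top',rect(g[:,:2]))
plan((.509,.1165,.034,-.108))
```

```text
[0.50801546 0.11373814 0.11550371] [ 3.14012412  0.00366163 -0.10859234] [ 0.48791012 -0.49883906  0.49904062] 0.050424284224475355 3.55
[[-5.28546907e-04  9.58003089e-01  2.86757392e-01  7.71050034e-02]
 [ 9.99999859e-01  5.19561349e-04  1.07426893e-04 -8.91017593e-04]
 [-4.60727621e-05  2.86757408e-01 -9.58003229e-01 -1.57369412e-01]
 [ 0.00000000e+00  0.00000000e+00  0.00000000e+00  1.00000000e+00]]
[556.3  96.1 237.  142.8 -82.7] 0.03040282115824645 24833
[524.  208.  217.2 102.8 -84.5] 0.037630943361426784 16604
top [529.5 117.   97.   21.6  -6. ]
[590.8 279.6  16.5   2.7 -86.7] 0.02942244028979015 70
[586.9 187.  161.2   3.4 -89.9] 0.03208797957120704 97
[580.  251.2  58.6   6.6 -81.2] 0.029538734473412 576
[-0.0,-0.02,0.83,0,0,-0.0] x3 -> [0.509 0.116 0.034] yaw -0.11 q6~1.90
```

View pics/w1.png

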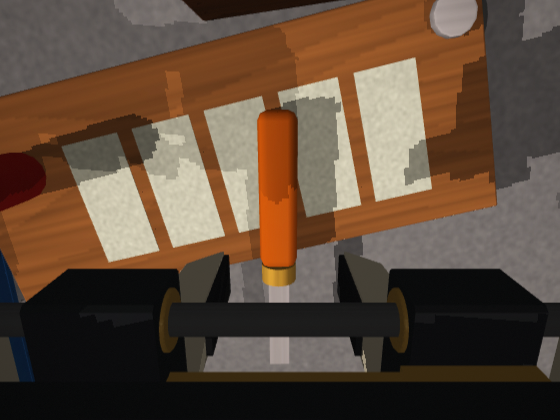

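The handle sits centred between the fingers, with its long axis at column ~278. Descend, grip and lift.

{"fn": "move_arm", "kwargs": {"motion": [[0.01, -0.02, 0.4, 0, 0, 0], [0.01, -0.02, 0.82, 0, 0, 0], [0.01, -0.02, 0.82, 0, 0, 0], [0.01, -0.02, 0.82, 0, 0, 0]]}}

```text
time: 4.1
tool_pos: [0.512, 0.1177, 0.0368]
tool_rot: [-3.141, -0.003, -0.107]
contact_force: [1.0, 0.0, 1.0]
opening: 0.0503
grip_force: 0.0
```

{"fn": "move_arm", "kwargs": {"motion": [[0, 0, 0, 0, 0, 0], [0, 0, 0, 0, 0, 0], [0, 0, 0, 0, 0, 0], [0, 0, 0, 0, 0, 0], [0, 0, 0, 0, 0, 0], [0, 0, 0, 0, 0, 0]], "fingers": -1, "newtons": 20}}

```text
time: 4.85
tool_pos: [0.5107, 0.1181, 0.0353]
tool_rot: [3.142, -0.001, -0.107]
contact_force: [-1.7, -0.5, 6.1]
opening: 0.0239
grip_force: 20.0
```

{"fn": "move_arm", "kwargs": {"motion": [[0, 0, -0.3, 0, 0, 0], [0, 0, -0.6, 0, 0, 0], [0, 0, -0.9, 0, 0, 0], [0, 0, -0.9, 0, 0, 0]]}}

```text
time: 5.35
tool_pos: [0.5116, 0.1183, 0.1264]
tool_rot: [-3.141, -0.004, -0.107]
contact_force: [0.1, 0.3, -1.6]
opening: 0.0241
grip_force: 20.0
```

Run:
```python
from h import *
plan((.4905,.395,.125,-.105),(.4905,.395,.011,-.105))
```

```text
[-0.17,-0.91,0.0,0,0,-0.0] x3 -> [0.504 0.211 0.126] yaw -0.11 q6~2.07
[-0.17,-0.91,0.01,0,0,0.0] x3 -> [0.497 0.303 0.125] yaw -0.11 q6~2.22
[-0.16,-0.91,0.0,0,0,0.0] x3 -> [0.491 0.395 0.125] yaw -0.11 q6~2.36
[-0.0,0.0,0.57,0,0,-0.0] x2 -> [0.491 0.395 0.068] yaw -0.11 q6~2.36
[-0.0,0.0,0.57,0,0,0.0] x2 -> [0.491 0.395 0.011] yaw -0.11 q6~2.36
```

{"fn": "move_arm", "kwargs": {"motion": [[-0.17, -0.91, 0, 0, 0, 0], [-0.17, -0.91, 0, 0, 0, 0], [-0.17, -0.91, 0, 0, 0, 0]]}}

```text
time: 5.72
tool_pos: [0.5019, 0.212, 0.123]
tool_rot: [3.141, 0.002, -0.104]
contact_force: [-0.1, -0.2, -0.8]
opening: 0.024
grip_force: 20.0
```

{"fn": "move_arm", "kwargs": {"motion": [[-0.17, -0.91, 0, 0, 0, 0], [-0.17, -0.91, 0, 0, 0, 0], [-0.17, -0.91, 0, 0, 0, 0]]}}

```text
time: 6.1
tool_pos: [0.4953, 0.3033, 0.1233]
tool_rot: [3.14, 0.002, -0.104]
contact_force: [-1.1, 0.8, -1.2]
opening: 0.0243
grip_force: 20.0
```

{"fn": "move_arm", "kwargs": {"motion": [[-0.16, -0.91, 0, 0, 0, 0], [-0.16, -0.91, 0, 0, 0, 0], [-0.16, -0.91, 0, 0, 0, 0], [-0.16, -0.91, 0, 0, 0, 0]]}}

```text
time: 6.6
tool_pos: [0.49, 0.3929, 0.1239]
tool_rot: [3.14, 0.001, -0.108]
contact_force: [-0.6, -0.4, -1.5]
opening: 0.024
grip_force: 20.0
```

{"fn": "move_arm", "kwargs": {"motion": [[0, 0, 0.5, 0, 0, 0], [0, 0, 0.8, 0, 0, 0], [0, 0, 0.8, 0, 0, 0], [0, 0, 0.8, 0, 0, 0]]}}

```text
time: 7.1
tool_pos: [0.4909, 0.3944, 0.0461]
tool_rot: [-3.141, -0.002, -0.108]
contact_force: [0.7, 0.1, -1.0]
opening: 0.0237
grip_force: 20.0
```

Run:
```python
from h import *
s=robot.observe(); print(s['opening'],s['grip_force'])
c=cam('top'); save(c,'pics/t2.png'); P=cloud(c)
for m in comps(c,(7,170,120),(16,255,255),20):
    g=P[m]; g=g[(abs(g[:,1]-.4)<.15)]
    if len(g)>10: print(rect(g[:,:2]),np.percentile(g[:,2],[5,50,95]))
plan((.4905,.395,.011,-.105))
```

```text
0.02371070570972706 19.995142221450806
[-0.01,-0.0,0.36,0,0,-0.001] x2 -> [0.49  0.395 0.011] yaw -0.10 q6~2.35
```

{"fn": "move_arm", "kwargs": {"motion": [[0, 0, 0.2, 0, 0, 0], [0, 0, 0.3, 0, 0, 0], [0, 0, 0.36, 0, 0, 0], [0, 0, 0.36, 0, 0, 0], [0, 0, 0.36, 0, 0, 0]]}}

```text
time: 7.78
tool_pos: [0.4903, 0.3952, 0.0098]
tool_rot: [-3.141, -0.001, -0.107]
contact_force: [-0.5, -1.7, 5.5]
opening: 0.024
grip_force: 20.0
```

{"fn": "move_arm", "kwargs": {"motion": [[0, 0, 0, 0, 0, 0], [0, 0, 0, 0, 0, 0], [0, 0, 0, 0, 0, 0], [0, 0, 0, 0, 0, 0]], "fingers": 0.05}}

```text
time: 8.28
tool_pos: [0.4897, 0.3949, 0.0085]
tool_rot: [3.141, 0.0, -0.107]
contact_force: [-0.1, -0.3, 0.4]
opening: 0.0478
grip_force: 0.0
```

{"fn": "move_arm", "kwargs": {"motion": [[0, 0, -0.4, 0, 0, 0], [0, 0, -0.98, 0, 0, 0], [0, 0, -0.98, 0, 0, 0], [0, 0, -0.98, 0, 0, 0]]}}

```text
time: 8.78
tool_pos: [0.4894, 0.3947, 0.1064]
tool_rot: [3.141, 0.0, -0.107]
contact_force: [-0.1, -0.7, -1.4]
opening: 0.0482
grip_force: 0.0
```

{"fn": "move_arm", "kwargs": {"motion": [[0, 0, -0.4, 0, 0, 0], [0, 0, -0.4, 0, 0, 0]], "fingers": -1}}

```text
time: 9.02
tool_pos: [0.4906, 0.3955, 0.148]
tool_rot: [-3.14, -0.002, -0.107]
contact_force: [-0.2, 0.1, -1.4]
opening: 0.033
grip_force: 0.0
```

Run:
```python
from h import *
c=cam('wrist'); P=cloud(c); 
for m in comps(c,(7,170,120),(16,255,255),200):
    g=P[m]; print('handle',rect(g[:,:2]),np.percentile(g[:,2],[5,50,95]))
c=cam('scene'); P=cloud(c)
for m in comps(c,(7,170,120),(16,255,255),20):
    g=P[m]; g=g[(abs(g[:,1]-.4)<.15)&(g[:,0]>.3)]
    if len(g)>10: print(rect(g[:,:2]),np.percentile(g[:,2],[5,50,95]))
# push-plan: behind post (board +x side), closed fingers; current board heading .124
pin=np.array([.6215,.001])
def pt(phi,x,y): return pin+np.array([np.cos(phi)*x-np.sin(phi)*y,np.sin(phi)*x+np.cos(phi)*y])
for phi in(.124,.53): print('post',pt(phi,-.03,.285))
for phi in(.124,.2,.3,.4,.53): print('back contact',phi,pt(phi,-.03+.016+.02,.285))
```

```text
handle [582.4 292.6 192.   54.4 -87.1] [0.02809513 0.02947455 0.03072229]
handle [508.5 287.8 207.6 103.1  86.1] [0.027984   0.02941832 0.03060515]
handle [512.9 393.6 108.7  23.6  -6.2] [0.02426205 0.02788283 0.02936684]
[510.2 390.9  95.2  21.5  -6.5] [0.02583514 0.02878945 0.03158694]
post [0.55648084 0.28010125]
post [0.45153879 0.23173401]
back contact 0.124 [0.59220443 0.28455382]
back contact 0.2 [0.57075964 0.28151099]
back contact 0.3 [0.54300876 0.27504402]
back contact 0.4 [0.51604214 0.26583889]
back contact 0.53 [0.48259984 0.24993322]
```

The chisel lies in the tray, with the handle centre at (0.511, 0.392) and its top at 28 mm. Now I straddle the post and swing the board.

Run:
```python
s=open('h.py').read()
s=s.replace("dy=(ty-yaw+np.pi/2)%np.pi-np.pi/2 if i==0 else 0","dy=best(ty,yaw,t) if i==0 else 0")
s+='''
def best(ty,yaw,t):
    o=[ty+k*np.pi for k in(-3,-2,-1,0,1,2,3)]; o=[a for a in o if abs(np.arctan2(t[1],t[0])-a+np.pi/2)<2.8]
    return min(o,key=lambda a:abs(a-yaw))-yaw
pin=np.array([.6215,.001])
def pt(phi,x,y): return pin+np.array([np.cos(phi)*x-np.sin(phi)*y,np.sin(phi)*x+np.cos(phi)*y])
def arc(phis,z,start=None):
    """rows along the post arc, tool straddling the post; from start (p,yaw) or present pose"""
    s=robot.observe(); p,yaw=(s['tool_pos'],s['tool_rot'][2]) if start is None else start
    A=(R.from_euler('z',yaw)*R.from_euler('x',np.pi)).as_matrix()
    for f in phis:
        t=np.r_[pt(f,-.03,.285),z]; l=(A.T@(t-p)*10).round(2); print(list(map(float,l))+[0,0,round(-(f+np.pi/2-yaw)/np.pi,3)])
    return t,f+np.pi/2
'''
open('h.py','w').write(s)
from h import *
p=pt(.124,-.03,.285); plan((*p,.15,.124+np.pi/2),(*p,.06,.124+np.pi/2))
st=arc([.16,.20,.24,.28,.32,.34],.06,(np.r_[p,.06],.124+np.pi/2)); print()
arc([.37,.41,.45,.49,.53,.553],.06,st)
```

```text
[0.4,0.53,-0.02,0,0,-0.573] x11 -> [0.523 0.338 0.147] yaw 1.69 q6~0.45
[-0.61,0.26,-0.03,0,0,0.0] x3 -> [0.557 0.28  0.15 ] yaw 1.69 q6~0.34
[-0.0,-0.0,0.9,0,0,-0.0] x3 -> [0.557 0.28  0.06 ] yaw 1.69 q6~0.34
[-0.01, -0.1, -0.0, 0, 0, -0.011]
[-0.03, -0.22, -0.0, 0, 0, -0.024]
[-0.05, -0.33, -0.0, 0, 0, -0.037]
[-0.08, -0.44, -0.0, 0, 0, -0.05]
[-0.11, -0.55, -0.0, 0, 0, -0.062]
[-0.13, -0.6, -0.0, 0, 0, -0.069]

[-0.01, -0.09, -0.0, 0, 0, -0.01]
[-0.03, -0.2, -0.0, 0, 0, -0.022]
[-0.05, -0.31, -0.0, 0, 0, -0.035]
[-0.08, -0.42, -0.0, 0, 0, -0.048]
[-0.11, -0.53, -0.0, 0, 0, -0.06]
[-0.13, -0.6, -0.0, 0, 0, -0.068]
```

{"fn": "move_arm", "kwargs": {"motion": [[0.4, 0.53, -0.02, 0, 0, -0.573], [0.4, 0.53, -0.02, 0, 0, -0.573], [0.4, 0.53, -0.02, 0, 0, -0.573], [0.4, 0.53, -0.02, 0, 0, -0.573], [0.4, 0.53, -0.02, 0, 0, -0.573], [0.4, 0.53, -0.02, 0, 0, -0.573], [0.4, 0.53, -0.02, 0, 0, -0.573], [0.4, 0.53, -0.02, 0, 0, -0.573], [0.4, 0.53, -0.02, 0, 0, -0.573], [0.4, 0.53, -0.02, 0, 0, -0.573], [0.4, 0.53, -0.02, 0, 0, -0.573]], "fingers": 0}}

```text
time: 10.5
tool_pos: [0.523, 0.3375, 0.1467]
tool_rot: [-3.138, 0.001, 1.692]
contact_force: [0.3, 0.6, 0.1]
opening: 0.0455
grip_force: 0.0
```

{"fn": "move_arm", "kwargs": {"motion": [[-0.61, 0.26, -0.03, 0, 0, 0], [-0.61, 0.26, -0.03, 0, 0, 0], [-0.61, 0.26, -0.03, 0, 0, 0]]}}

```text
time: 10.88
tool_pos: [0.5568, 0.2802, 0.1508]
tool_rot: [-3.14, 0.0, 1.69]
contact_force: [0.5, 0.6, -0.1]
opening: 0.0463
grip_force: 0.0
```

Run:
```python
from h import *
s=robot.observe(); print(s['tool_pos'],s['tool_rot'],s['opening'])
c=cam('wrist'); save(c,'pics/w3.png'); P=cloud(c); h=cv2.cvtColor(c['image'],cv2.COLOR_RGB2HSV)
m=((h[...,0]<6)|(h[...,0]>174))&(h[...,1]>170)&(abs(P[...,2]-.09)<.004)
print(rect(P[m][:,:2]), m.sum())
p=pt(.124,-.03,.285); plan((*p,.06,.124+np.pi/2))
```

```text
[0.55684619 0.28017458 0.15079992] [-3.13991678e+00  6.77610729e-05  1.69042633e+00] 0.0462908383482973
[555.4 283.2  30.7  29.9   7.8] 1821
[-0.01,-0.0,0.91,0,0,-0.001] x3 -> [0.557 0.28  0.06 ] yaw 1.70 q6~0.34
```

View pics/w3.png

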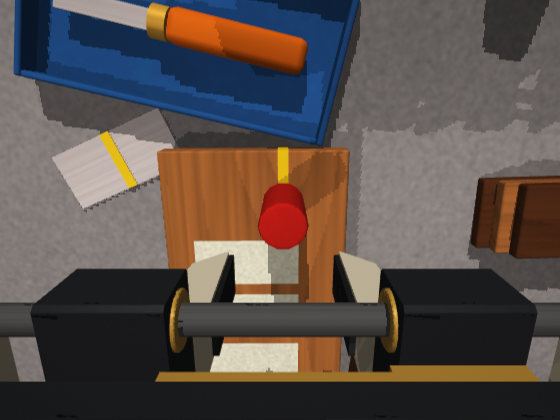

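The post is at column ~283, centred between the fingers, and the chisel lies inside the tray at top. Lower and swing.

{"fn": "move_arm", "kwargs": {"motion": [[0, -0.01, 0.4, 0, 0, 0], [0, -0.01, 0.9, 0, 0, 0], [0, -0.01, 0.9, 0, 0, 0], [0, -0.01, 0.9, 0, 0, 0]]}}

```text
time: 11.42
tool_pos: [0.5567, 0.2815, 0.0632]
tool_rot: [3.14, -0.0, 1.694]
contact_force: [0.7, 0.1, 1.0]
opening: 0.0462
grip_force: 0.0
```

{"fn": "move_arm", "kwargs": {"motion": [[-0.01, -0.1, 0, 0, 0, -0.011], [-0.03, -0.22, 0, 0, 0, -0.024], [-0.05, -0.33, 0, 0, 0, -0.037], [-0.08, -0.44, 0, 0, 0, -0.05], [-0.11, -0.55, 0, 0, 0, -0.062], [-0.13, -0.6, 0, 0, 0, -0.069]]}}

```text
time: 12.18
tool_pos: [0.4985, 0.2606, 0.0636]
tool_rot: [3.138, -0.0, 1.912]
contact_force: [1.3, 0.7, 1.1]
opening: 0.0461
grip_force: 0.8
```

{"fn": "move_arm", "kwargs": {"motion": [[-0.01, -0.09, 0, 0, 0, -0.01], [-0.03, -0.2, 0, 0, 0, -0.022], [-0.05, -0.31, 0, 0, 0, -0.035], [-0.08, -0.42, 0, 0, 0, -0.048], [-0.11, -0.53, 0, 0, 0, -0.06], [-0.13, -0.6, 0, 0, 0, -0.068], [-0.13, -0.6, 0, 0, 0, -0.068], [-0.13, -0.6, 0, 0, 0, -0.068]]}}

```text
time: 13.18
tool_pos: [0.4458, 0.2279, 0.0616]
tool_rot: [-3.141, -0.0, 2.124]
contact_force: [0.3, -0.2, -0.6]
opening: 0.0459
grip_force: 0.0
```

{"fn": "move_arm", "kwargs": {"motion": [[0, 0.06, 0, 0, 0, 0], [0, 0.06, -0.4, 0, 0, 0], [0, 0.06, -0.9, 0, 0, 0], [0, 0.06, -0.9, 0, 0, 0]]}}

```text
time: 13.68
tool_pos: [0.4536, 0.2322, 0.1552]
tool_rot: [3.134, 0.002, 2.124]
contact_force: [-0.1, 0.6, 0.3]
opening: 0.046
grip_force: 0.0
```

```bash
cat >> h.py <<'E'
def spaces(c,P):
    for m in comps(c,(15,10,120),(60,90,255),150):
        g=P[m]; g=g[(g[:,2]>.022)&(g[:,2]<.04)]
        if len(g)>100:
            r=rect(g[:,:2])
            if 78<r[2]<92 and 33<r[3]<43: print('space',r, 'rad %.3f'%np.radians(r[4]))
E
python3 - <<'E'
from h import *
s=robot.observe(); print(s['tool_pos'],s['tool_rot'],s['contact_force'])
for n in('top','scene'):
    c=cam(n); P=cloud(c); spaces(c,P); blocks(c,P,-.5,-.1)
    if n=='top':save(c,'pics/t4.png')
print([pt(.53,-.06,.042+.048*k).round(4) for k in range(5)])
E
```

```text
[0.45364325 0.23219915 0.15523702] [3.13377585e+00 1.87576079e-03 2.12391414e+00] [-0.06526293  0.58589894  0.30911729]
space [548.6   6.2  85.5  39.1  30.4] rad 0.531
space [523.9  47.2  84.8  39.2  30.8] rad 0.538
space [499.4  88.8  84.7  38.7  30.9] rad 0.539
space [474.6 129.8  84.7  38.9  31.2] rad 0.545
space [450.3 171.2  85.   39.   31.1] rad 0.543
block [ 652.4 -266.7   84.1   38.9   57.4] hue 16.0 head 1.002 up [ 666.5 -244.7   38.9   31.9  -32.1] c_from_up [ 652.5 -266.6]
block [ 507.2 -279.8   84.8   39.1   71.6] hue 16.0 head 1.250 up [ 515.3 -255.3   38.8   32.2  -19.4] c_from_up [ 507.1 -280. ]
block [ 477.2 -151.6   84.3   37.9  -70.2] hue 175.0 head -1.225 up [ 486.1 -175.9   37.5   32.6   19.8] c_from_up [ 477.3 -151.4]
block [ 469.  -376.3   84.4   39.4   28.6] hue 16.0 head 0.499 up [ 491.9 -364.4   38.3   32.9  -60.9] c_from_up [ 469.1 -376.8]
space [450.1 172.4  85.9  40.9  31.4] rad 0.548
space [474.  131.4  87.2  40.2  30.7] rad 0.536
space [499.3  90.   85.9  41.   31.1] rad 0.543
space [524.   49.1  86.7  40.3  29.9] rad 0.522
space [548.    7.4  87.5  40.3  32. ] rad 0.559
block [ 477.9 -150.2   84.2   42.9  -71. ] hue 175.0 head -1.239 up [ 485.8 -175.2   41.    32.4   21.7] c_from_up [ 477.3 -150.6]
block [ 507.8 -278.2   86.    39.9   71.6] hue 16.0 head 1.250 up [ 515.6 -254.    39.7   33.6  -19.4] c_from_up [ 507.4 -278.7]
block [ 654.  -265.3   85.9   38.6   58.5] hue 16.0 head 1.021 up [ 667.1 -243.6   38.2   33.4  -32.5] c_from_up [ 653.5 -265.8]
[array([0.5485, 0.0069]), array([0.5242, 0.0483]), array([0.5   , 0.0897]), array([0.4757, 0.1312]), array([0.4514, 0.1726])]
```

View pics/t4.png

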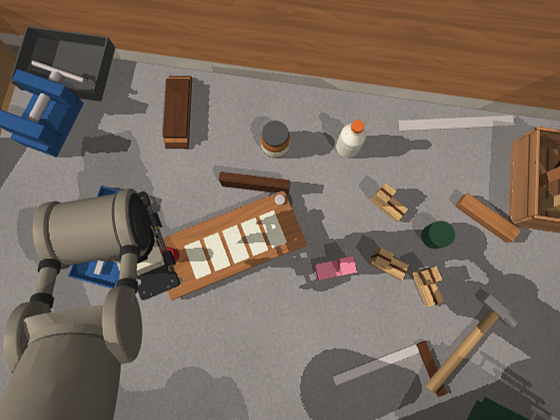

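Board heading is 0.538 (joint ≈ 0.51), and all five rectangles are clear. The three blocks are unchanged. First block C at (507,-279).

Run:
```python
from h import *
plan((.5152,-.2545,.16,1.25+np.pi/2),(.5152,-.2545,.036,1.25+np.pi/2))
```

```text
[-0.89,-0.4,-0.02,0,0,-0.222] x5 -> [0.464 0.135 0.154] yaw 2.82 q6~-0.97
[-0.43,-0.88,-0.02,0,0,0.0] x3 -> [0.477 0.037 0.156] yaw 2.82 q6~-1.17
[-0.43,-0.88,-0.01,0,0,0.0] x3 -> [ 0.49  -0.06   0.157] yaw 2.82 q6~-1.37
[-0.43,-0.89,-0.02,0,0,0.0] x3 -> [ 0.503 -0.158  0.159] yaw 2.82 q6~-1.55
[-0.42,-0.88,-0.01,0,0,0.0] x3 -> [ 0.515 -0.254  0.16 ] yaw 2.82 q6~-1.71
[-0.0,-0.0,0.62,0,0,0.0] x2 -> [ 0.515 -0.254  0.098] yaw 2.82 q6~-1.71
[-0.0,-0.0,0.62,0,0,0.0] x2 -> [ 0.515 -0.254  0.036] yaw 2.82 q6~-1.71
```

{"fn": "move_arm", "kwargs": {"motion": [[-0.89, -0.4, -0.02, 0, 0, -0.222], [-0.89, -0.4, -0.02, 0, 0, -0.222], [-0.89, -0.4, -0.02, 0, 0, -0.222], [-0.89, -0.4, -0.02, 0, 0, -0.222], [-0.89, -0.4, -0.02, 0, 0, -0.222]], "fingers": 0.3}}

```text
time: 14.4
tool_pos: [0.4631, 0.1342, 0.1522]
tool_rot: [-3.14, -0.003, 2.819]
contact_force: [0.1, -0.2, -1.0]
opening: 0.0598
grip_force: 0.0
```

{"fn": "move_arm", "kwargs": {"motion": [[-0.43, -0.88, -0.02, 0, 0, 0], [-0.43, -0.88, -0.02, 0, 0, 0], [-0.43, -0.88, -0.02, 0, 0, 0]]}}

```text
time: 14.78
tool_pos: [0.4768, 0.0356, 0.1549]
tool_rot: [-3.141, -0.001, 2.815]
contact_force: [0.7, 0.6, 0.7]
opening: 0.0595
grip_force: 0.0
```

{"fn": "move_arm", "kwargs": {"motion": [[-0.43, -0.88, -0.01, 0, 0, 0], [-0.43, -0.88, -0.01, 0, 0, 0], [-0.43, -0.88, -0.01, 0, 0, 0]]}}

```text
time: 15.15
tool_pos: [0.49, -0.0607, 0.156]
tool_rot: [-3.142, -0.001, 2.817]
contact_force: [0.4, 0.7, 0.1]
opening: 0.0596
grip_force: 0.0
```

{"fn": "move_arm", "kwargs": {"motion": [[-0.43, -0.89, -0.02, 0, 0, 0], [-0.43, -0.89, -0.02, 0, 0, 0], [-0.43, -0.89, -0.02, 0, 0, 0]]}}

```text
time: 15.52
tool_pos: [0.503, -0.1581, 0.1581]
tool_rot: [3.141, -0.001, 2.818]
contact_force: [-0.6, 0.7, -0.1]
opening: 0.0597
grip_force: 0.0
```

{"fn": "move_arm", "kwargs": {"motion": [[-0.42, -0.88, -0.01, 0, 0, 0], [-0.42, -0.88, -0.01, 0, 0, 0], [-0.42, -0.88, -0.01, 0, 0, 0], [-0.42, -0.88, -0.01, 0, 0, 0]]}}

```text
time: 16.02
tool_pos: [0.5148, -0.2521, 0.1592]
tool_rot: [3.14, -0.002, 2.822]
contact_force: [0.3, 0.6, -0.6]
opening: 0.0597
grip_force: 0.0
```

Run:
```python
from h import *
s=robot.observe(); print(s['tool_pos'],s['tool_rot'],s['opening'])
c=cam('wrist'); P=cloud(c); save(c,'pics/w5.png')
m=((P[...,2]>.067)&(P[...,2]<.08)).astype(np.uint8); n,l,st,ce=cv2.connectedComponentsWithStats(m)
for i in range(1,n):
    if st[i,4]>500: print(ce[i].round(),st[i,4],rect(P[l==i][:,:2]))
plan((.5152,-.2545,.036,1.25+np.pi/2))
```

```text
[ 0.51484767 -0.25209227  0.15922058] [ 3.14044238e+00 -1.62257560e-03  2.82204482e+00] 0.05974270804317107
[383. 142.] 2916 [ 486.9 -172.9   38.4   32.6   20. ]
[283. 218.] 2417 [ 515.9 -252.    38.1   32.1  -18.1]
[126. 234.] 2409 [ 492.7 -361.    38.8   32.5  -61.4]
[-0.01,-0.01,0.62,0,0,0.001] x2 -> [ 0.516 -0.253  0.097] yaw 2.82 q6~-1.71
[-0.0,-0.01,0.61,0,0,0.0] x2 -> [ 0.515 -0.254  0.036] yaw 2.82 q6~-1.71
```

View pics/w5.png

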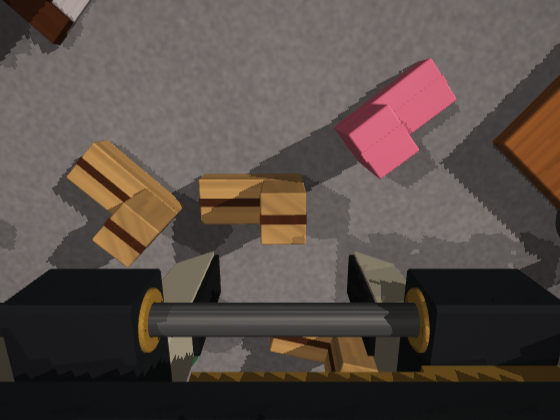

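The gripper is over block C (upright at pixel 283,218), with the stripe level. The wrist view agrees with the robot frame, and the fixed cameras read about 2.5 mm low in y, so I'll apply that shift. Grasp and lift.

{"fn": "move_arm", "kwargs": {"motion": [[0, 0, 0.5, 0, 0, 0], [0, 0, 0.9, 0, 0, 0], [0, 0, 0.9, 0, 0, 0]]}}

```text
time: 16.45
tool_pos: [0.5132, -0.2517, 0.0673]
tool_rot: [3.14, -0.007, 2.823]
contact_force: [0.8, -0.2, 0.4]
opening: 0.0592
grip_force: 0.0
```

{"fn": "move_arm", "kwargs": {"motion": [[0, 0, 0.32, 0, 0, 0], [0, 0, 0.32, 0, 0, 0], [0, 0, 0.32, 0, 0, 0]]}}

```text
time: 16.82
tool_pos: [0.516, -0.2547, 0.0398]
tool_rot: [-3.141, 0.003, 2.822]
contact_force: [-0.9, -0.5, -0.3]
opening: 0.0598
grip_force: 0.0
```

{"fn": "move_arm", "kwargs": {"motion": [[0, 0, 0, 0, 0, 0], [0, 0, 0, 0, 0, 0], [0, 0, 0, 0, 0, 0], [0, 0, 0, 0, 0, 0], [0, 0, 0, 0, 0, 0], [0, 0, 0, 0, 0, 0]], "fingers": -1, "newtons": 20}}

```text
time: 17.58
tool_pos: [0.5152, -0.2545, 0.0382]
tool_rot: [3.142, 0.001, 2.821]
contact_force: [0.5, 2.0, 6.2]
opening: 0.0318
grip_force: 20.0
```

Run:
```python
from h import *
s=robot.observe(); print(s['tool_pos'],s['tool_rot'],s['opening'],s['contact_force'])
x,y,z=s['tool_pos']; f=.538; e=np.array([np.cos(f),np.sin(f)])*.026; t=np.array([.4745,.1325])+e
plan((x,y,z+.12,s['tool_rot'][2]),(*t,z+.12,f+np.pi/2),(*t,z+.036,f+np.pi/2))
```

```text
[ 0.51515293 -0.25445934  0.03816491] [3.14156706e+00 6.54245892e-04 2.82123494e+00] 0.031828022500450935 [0.4974849  2.01000703 6.20021071]
[0.0,0.0,-0.6,0,0,-0.0] x2 -> [ 0.515 -0.254  0.098] yaw 2.82 q6~-1.71
[0.0,0.0,-0.6,0,0,0.0] x2 -> [ 0.515 -0.254  0.158] yaw 2.82 q6~-1.71
[0.29,0.75,0.0,0,0,0.227] x5 -> [ 0.511 -0.174  0.158] yaw 2.11 q6~-0.87
[0.71,0.38,0.0,0,0,0.0] x3 -> [ 0.508 -0.094  0.158] yaw 2.11 q6~-0.72
[0.7,0.38,0.0,0,0,0.0] x3 -> [ 0.504 -0.014  0.158] yaw 2.11 q6~-0.57
[0.71,0.38,0.0,0,0,0.0] x3 -> [0.501 0.066 0.158] yaw 2.11 q6~-0.41
[0.7,0.37,0.0,0,0,0.0] x3 -> [0.497 0.145 0.158] yaw 2.11 q6~-0.25
[0.0,0.0,0.84,0,0,-0.0] x3 -> [0.497 0.145 0.074] yaw 2.11 q6~-0.25
```

{"fn": "move_arm", "kwargs": {"motion": [[0, 0, -0.3, 0, 0, 0], [0, 0, -0.6, 0, 0, 0], [0, 0, -0.95, 0, 0, 0], [0, 0, -0.95, 0, 0, 0]]}}

```text
time: 18.08
tool_pos: [0.516, -0.2555, 0.1348]
tool_rot: [-3.14, 0.005, 2.821]
contact_force: [0.9, -0.1, -1.9]
opening: 0.0316
grip_force: 20.0
```

{"fn": "move_arm", "kwargs": {"motion": [[0.29, 0.75, -0.25, 0, 0, 0.227], [0.29, 0.75, -0.25, 0, 0, 0.227], [0.29, 0.75, -0.25, 0, 0, 0.227], [0.29, 0.75, -0.25, 0, 0, 0.227], [0.29, 0.75, -0.25, 0, 0, 0.227]]}}

```text
time: 18.7
tool_pos: [0.5103, -0.1739, 0.1561]
tool_rot: [-3.14, -0.002, 2.11]
contact_force: [-0.4, -0.1, -1.5]
opening: 0.0318
grip_force: 20.0
```

{"fn": "move_arm", "kwargs": {"motion": [[0.71, 0.38, 0, 0, 0, 0], [0.71, 0.38, 0, 0, 0, 0], [0.71, 0.38, 0, 0, 0, 0]]}}

```text
time: 19.08
tool_pos: [0.507, -0.0928, 0.1572]
tool_rot: [-3.141, -0.0, 2.113]
contact_force: [0.4, -0.7, -1.2]
opening: 0.0322
grip_force: 20.0
```

{"fn": "move_arm", "kwargs": {"motion": [[0.7, 0.38, 0, 0, 0, 0], [0.7, 0.38, 0, 0, 0, 0], [0.7, 0.38, 0, 0, 0, 0]]}}

```text
time: 19.45
tool_pos: [0.5043, -0.0142, 0.1576]
tool_rot: [-3.141, 0.001, 2.111]
contact_force: [0.3, -0.6, -1.2]
opening: 0.0318
grip_force: 20.0
```

{"fn": "move_arm", "kwargs": {"motion": [[0.71, 0.38, 0, 0, 0, 0], [0.71, 0.38, 0, 0, 0, 0], [0.71, 0.38, 0, 0, 0, 0]]}}

```text
time: 19.82
tool_pos: [0.5007, 0.066, 0.1576]
tool_rot: [-3.141, 0.001, 2.11]
contact_force: [0.2, -0.8, -1.3]
opening: 0.0318
grip_force: 20.0
```

{"fn": "move_arm", "kwargs": {"motion": [[0.7, 0.37, 0, 0, 0, 0], [0.7, 0.37, 0, 0, 0, 0], [0.7, 0.37, 0, 0, 0, 0], [0.7, 0.37, 0, 0, 0, 0], [0.7, 0.37, 0, 0, 0, 0], [0.7, 0.37, 0, 0, 0, 0]]}}

```text
time: 20.58
tool_pos: [0.4965, 0.1445, 0.1577]
tool_rot: [-3.142, 0.0, 2.107]
contact_force: [0.0, -0.0, -2.4]
opening: 0.0318
grip_force: 20.0
```

Run:
```python
from h import *
s=robot.observe(); print(s['tool_pos'],s['tool_rot'],s['opening'],s['qvel'].round(4))
c=cam('wrist'); P=cloud(c); spaces(c,P); z=.0382
s=robot.observe(); print(s['tool_pos'])
f=.538; e=np.array([np.cos(f),np.sin(f)])*.026; t=np.array([.4745,.1318])+e
plan((*t,z+.04,f+np.pi/2),(*t,z+.03,f+np.pi/2))
```

```text
[0.49653754 0.14452861 0.1577101 ] [-3.14150491e+00  2.36980334e-04  2.10701785e+00] 0.03184454457840694 [ 0.0079  0.0008 -0.0001  0.0006  0.0007  0.0014]
space [449.9 173.6  83.7  38.5  31.3] rad 0.546
[0.49646594 0.14474372 0.15771943]
[0.0,0.01,0.8,0,0,-0.0] x3 -> [0.497 0.145 0.078] yaw 2.11 q6~-0.25
[0.0,-0.0,0.1,0,0,-0.0] x2 -> [0.497 0.145 0.068] yaw 2.11 q6~-0.25
```

{"fn": "move_arm", "kwargs": {"motion": [[0, 0.01, 0.4, 0, 0, 0], [0, 0.01, 0.75, 0, 0, 0], [0, 0.01, 0.8, 0, 0, 0], [0, 0.01, 0.85, 0, 0, 0], [0, 0.01, 0.88, 0, 0, 0], [0, 0.01, 0.89, 0, 0, 0], [0, 0.01, 0.89, 0, 0, 0], [0, 0.01, 0.89, 0, 0, 0]]}}

```text
time: 21.62
tool_pos: [0.4974, 0.1459, 0.069]
tool_rot: [3.141, 0.0, 2.108]
contact_force: [0.5, -0.1, -1.2]
opening: 0.0321
grip_force: 20.0
```

{"fn": "move_arm", "kwargs": {"motion": [[0, 0, 0, 0, 0, 0], [0, 0, 0, 0, 0, 0], [0, 0, 0, 0, 0, 0]], "fingers": 0.3}}

```text
time: 22.0
tool_pos: [0.4973, 0.1459, 0.0688]
tool_rot: [3.141, 0.0, 2.108]
contact_force: [-0.3, 0.3, 0.5]
opening: 0.0568
grip_force: 0.0
```

{"fn": "move_arm", "kwargs": {"motion": [[0, 0, -0.3, 0, 0, 0], [0, 0, -0.9, 0, 0, 0], [0, 0, -0.9, 0, 0, 0]]}}

```text
time: 22.38
tool_pos: [0.5, 0.1463, 0.1631]
tool_rot: [3.133, 0.004, 2.108]
contact_force: [0.2, -0.5, -0.5]
opening: 0.0595
grip_force: 0.0
```

Run:
```python
from h import *
plan((.4919,-.3628,.16,.5+np.pi/2))
```

```text
[-0.72,-0.45,0.01,0,0,0.012] x3 -> [0.498 0.061 0.162] yaw 2.07 q6~-0.38
[-0.74,-0.42,0.0,0,0,0.0] x3 -> [ 0.497 -0.024  0.162] yaw 2.07 q6~-0.55
[-0.74,-0.42,0.01,0,0,0.0] x3 -> [ 0.495 -0.109  0.161] yaw 2.07 q6~-0.72
[-0.74,-0.42,0.0,0,0,0.0] x3 -> [ 0.494 -0.194  0.161] yaw 2.07 q6~-0.87
[-0.74,-0.41,0.01,0,0,0.0] x3 -> [ 0.493 -0.278  0.16 ] yaw 2.07 q6~-1.01
[-0.73,-0.42,0.0,0,0,0.0] x3 -> [ 0.492 -0.363  0.16 ] yaw 2.07 q6~-1.14
```

{"fn": "move_arm", "kwargs": {"motion": [[-0.72, -0.45, 0, 0, 0, 0.012], [-0.72, -0.45, 0, 0, 0, 0.012], [-0.72, -0.45, 0, 0, 0, 0.012]]}}

```text
time: 22.75
tool_pos: [0.495, 0.0597, 0.1579]
tool_rot: [-3.14, -0.001, 2.068]
contact_force: [0.4, 0.7, 0.1]
opening: 0.0595
grip_force: 0.0
```

{"fn": "move_arm", "kwargs": {"motion": [[-0.74, -0.42, 0, 0, 0, 0], [-0.74, -0.42, 0, 0, 0, 0], [-0.74, -0.42, 0, 0, 0, 0]]}}

```text
time: 23.12
tool_pos: [0.4939, -0.0244, 0.1582]
tool_rot: [-3.141, -0.001, 2.069]
contact_force: [-0.5, -0.6, 0.3]
opening: 0.0597
grip_force: 0.0
```

{"fn": "move_arm", "kwargs": {"motion": [[-0.74, -0.42, 0, 0, 0, 0], [-0.74, -0.42, 0, 0, 0, 0], [-0.74, -0.42, 0, 0, 0, 0]]}}

```text
time: 23.5
tool_pos: [0.4927, -0.1088, 0.1583]
tool_rot: [-3.141, -0.001, 2.069]
contact_force: [-1.0, 0.5, -0.8]
opening: 0.0598
grip_force: 0.0
```

{"fn": "move_arm", "kwargs": {"motion": [[-0.74, -0.42, 0, 0, 0, 0], [-0.74, -0.42, 0, 0, 0, 0], [-0.74, -0.42, 0, 0, 0, 0]]}}

```text
time: 23.88
tool_pos: [0.4915, -0.1935, 0.1583]
tool_rot: [3.141, -0.001, 2.07]
contact_force: [-0.1, 0.4, 0.3]
opening: 0.0598
grip_force: 0.0
```

{"fn": "move_arm", "kwargs": {"motion": [[-0.74, -0.41, 0, 0, 0, 0], [-0.74, -0.41, 0, 0, 0, 0], [-0.74, -0.41, 0, 0, 0, 0]]}}

```text
time: 24.25
tool_pos: [0.4909, -0.2781, 0.1583]
tool_rot: [3.141, -0.001, 2.07]
contact_force: [-0.8, -0.0, -1.0]
opening: 0.0598
grip_force: 0.0
```

{"fn": "move_arm", "kwargs": {"motion": [[-0.73, -0.42, 0, 0, 0, 0], [-0.73, -0.42, 0, 0, 0, 0], [-0.73, -0.42, 0, 0, 0, 0], [-0.73, -0.42, 0, 0, 0, 0], [-0.73, -0.42, 0, 0, 0, 0], [-0.73, -0.42, 0, 0, 0, 0]]}}

```text
time: 25.0
tool_pos: [0.4891, -0.362, 0.159]
tool_rot: [3.141, 0.0, 2.072]
contact_force: [-0.2, 0.5, 0.0]
opening: 0.0596
grip_force: 0.0
```

```bash
cat >> h.py <<'E'
def tops(c,z=.0735,tol=.006):
    P=cloud(c); m=(abs(P[...,2]-z)<tol).astype(np.uint8); n,l,st,ce=cv2.connectedComponentsWithStats(m)
    for i in range(1,n):
        if st[i,4]>60:
            r=rect(P[l==i][:,:2])
            if 30<r[2]<50 and 27<r[3]<45: print('top',ce[i].round(),r,'long+90: %.3f'%np.radians(r[4]+90))
E
python3 - <<'E'
from h import *
s=robot.observe(); print(s['tool_pos'],s['tool_rot'])
tops(cam('wrist')); c=cam('scene'); P=cloud(c); print('placed'); tops(c,.1035); blocks(c,P,-.5,-.1); spaces(c,P)
c=cam('top'); print('placed');tops(c,.1035); spaces(c,cloud(c))
E
```

```text
[ 0.48908035 -0.36201857  0.15896187] [3.14147133e+00 4.58559137e-05 2.07160022e+00]
top [541. 196.] [ 639.6 -262.5   39.3   31.7  -28.2] long+90: 1.079
top [288. 219.] [ 492.6 -361.5   38.5   32.2  -61.3] long+90: 0.501
placed
top [343. 176.] [497.2 143.9  38.3  32.8 -57.7] long+90: 0.564
block [ 478.1 -150.4   84.2   41.7  -70.3] hue 174.0 head -1.227 up [ 486.5 -175.1   40.8   32.2   19.4] c_from_up [ 477.7 -150.6]
block [ 628.7 -286.4   87.8   39.    63. ] hue 16.0 head 1.100 up [ 639.7 -264.2   38.3   35.9  -27.5] c_from_up [ 627.9 -287.4]
space [450.9 172.6  87.1  39.5  30.9] rad 0.539
space [523.9  48.4  86.6  40.   32.4] rad 0.565
space [548.4   7.4  86.7  39.6  31.1] rad 0.543
placed
top [208. 238.] [496.5 142.8  38.3  31.8 -59.5] long+90: 0.532
space [548.5   6.2  85.3  39.3  30.3] rad 0.529
space [523.9  47.3  85.   39.1  30.9] rad 0.539
space [449.9 171.2  84.5  39.2  31.2] rad 0.545
```

Block C sits well on space3. Block B has been knocked and now has its upright at (640,-263), heading ~1.09, still standing. Next, grasp block D.

{"fn": "move_arm", "kwargs": {"motion": [[-0.01, 0.03, 0.5, 0, 0, 0], [-0.01, 0.03, 0.85, 0, 0, 0], [-0.01, 0.03, 0.95, 0, 0, 0], [-0.01, 0.03, 0.95, 0, 0, 0]]}}

```text
time: 25.65
tool_pos: [0.492, -0.3626, 0.0639]
tool_rot: [-3.142, -0.0, 2.07]
contact_force: [-0.8, -0.6, 0.5]
opening: 0.0595
grip_force: 0.0
```

{"fn": "move_arm", "kwargs": {"motion": [[0, 0, 0.26, 0, 0, 0], [0, 0, 0.26, 0, 0, 0], [0, 0, 0.26, 0, 0, 0], [0, 0, 0.26, 0, 0, 0]]}}

```text
time: 26.15
tool_pos: [0.4925, -0.3631, 0.0393]
tool_rot: [3.141, 0.002, 2.07]
contact_force: [-0.2, -0.1, -0.8]
opening: 0.0597
grip_force: 0.0
```

{"fn": "move_arm", "kwargs": {"motion": [[0, 0, 0, 0, 0, 0], [0, 0, 0, 0, 0, 0], [0, 0, 0, 0, 0, 0], [0, 0, 0, 0, 0, 0], [0, 0, 0, 0, 0, 0], [0, 0, 0, 0, 0, 0]], "fingers": -1}}

```text
time: 26.9
tool_pos: [0.492, -0.3625, 0.0378]
tool_rot: [3.141, 0.0, 2.07]
contact_force: [0.3, 0.2, 0.7]
opening: 0.032
grip_force: 20.0
```

Run:
```python
from h import *
s=robot.observe(); print(s['tool_pos'],s['tool_rot'],s['opening'],s['contact_force'])
x,y,z=s['tool_pos']; f=.538; e=np.array([np.cos(f),np.sin(f)])*.026; t=np.array([.4991,.0909])+e
plan((x,y,z+.12,.5+np.pi/2),(*t,z+.12,f+np.pi/2),(*t,z+.03,f+np.pi/2))
```

```text
[ 0.49197839 -0.36247247  0.03782862] [3.14143765e+00 2.16261819e-04 2.07040618e+00] 0.03200788188484708 [0.29424759 0.18029124 0.67697996]
[0.0,0.0,-0.6,0,0,-0.0] x2 -> [ 0.492 -0.362  0.098] yaw 2.07 q6~-1.13
[0.0,0.0,-0.6,0,0,0.0] x2 -> [ 0.492 -0.362  0.158] yaw 2.07 q6~-1.13
[0.79,0.5,0.0,0,0,-0.012] x3 -> [ 0.498 -0.269  0.158] yaw 2.11 q6~-1.03
[0.77,0.53,0.0,0,0,0.0] x3 -> [ 0.504 -0.176  0.158] yaw 2.11 q6~-0.87
[0.77,0.53,0.0,0,0,0.0] x3 -> [ 0.51  -0.083  0.158] yaw 2.11 q6~-0.70
[0.77,0.53,0.0,0,0,0.0] x3 -> [0.516 0.011 0.158] yaw 2.11 q6~-0.52
[0.78,0.52,0.0,0,0,0.0] x3 -> [0.521 0.104 0.158] yaw 2.11 q6~-0.34
[-0.0,0.0,0.9,0,0,-0.0] x3 -> [0.521 0.104 0.068] yaw 2.11 q6~-0.34
```

{"fn": "move_arm", "kwargs": {"motion": [[0, 0, -0.3, 0, 0, 0], [0, 0, -0.6, 0, 0, 0], [0, 0, -0.95, 0, 0, 0], [0, 0, -0.95, 0, 0, 0]]}}

```text
time: 27.4
tool_pos: [0.493, -0.3636, 0.1354]
tool_rot: [3.14, 0.005, 2.07]
contact_force: [-0.8, -0.7, -1.3]
opening: 0.0318
grip_force: 20.0
```

{"fn": "move_arm", "kwargs": {"motion": [[0.79, 0.5, -0.25, 0, 0, -0.012], [0.79, 0.5, -0.25, 0, 0, -0.012], [0.79, 0.5, -0.25, 0, 0, -0.012]]}}

```text
time: 27.78
tool_pos: [0.4978, -0.2669, 0.1571]
tool_rot: [-3.141, -0.001, 2.111]
contact_force: [0.7, -0.7, -1.5]
opening: 0.032
grip_force: 20.0
```

{"fn": "move_arm", "kwargs": {"motion": [[0.77, 0.53, 0, 0, 0, 0], [0.77, 0.53, 0, 0, 0, 0], [0.77, 0.53, 0, 0, 0, 0]]}}

```text
time: 28.15
tool_pos: [0.5036, -0.1746, 0.1565]
tool_rot: [-3.14, -0.002, 2.11]
contact_force: [0.0, -0.2, -0.8]
opening: 0.032
grip_force: 20.0
```

{"fn": "move_arm", "kwargs": {"motion": [[0.77, 0.53, 0, 0, 0, 0], [0.77, 0.53, 0, 0, 0, 0], [0.77, 0.53, 0, 0, 0, 0]]}}

```text
time: 28.52
tool_pos: [0.5101, -0.0822, 0.1569]
tool_rot: [-3.141, -0.001, 2.11]
contact_force: [-0.3, 0.1, -1.0]
opening: 0.0318
grip_force: 20.0
```

{"fn": "move_arm", "kwargs": {"motion": [[0.77, 0.53, 0, 0, 0, 0], [0.77, 0.53, 0, 0, 0, 0], [0.77, 0.53, 0, 0, 0, 0]]}}

```text
time: 28.9
tool_pos: [0.5166, 0.0105, 0.1571]
tool_rot: [-3.141, 0.0, 2.11]
contact_force: [-0.3, -0.8, -1.0]
opening: 0.0318
grip_force: 20.0
```

{"fn": "move_arm", "kwargs": {"motion": [[0.78, 0.52, 0, 0, 0, 0], [0.78, 0.52, 0, 0, 0, 0], [0.78, 0.52, 0, 0, 0, 0], [0.78, 0.52, 0, 0, 0, 0], [0.78, 0.52, 0, 0, 0, 0], [0.78, 0.52, 0, 0, 0, 0]]}}

```text
time: 29.65
tool_pos: [0.5212, 0.1032, 0.1577]
tool_rot: [-3.142, 0.0, 2.107]
contact_force: [0.3, -0.0, -0.6]
opening: 0.0316
grip_force: 20.0
```

Run:
```python
from h import *
s=robot.observe(); print(s['tool_pos'],s['tool_rot'],s['opening'])
c=cam('wrist'); spaces(c,cloud(c)); tops(c,.1035); z=.0378
f=.538; e=np.array([np.cos(f),np.sin(f)])*.026; t=np.array([.4991,.0909])+e
plan((*t,z+.075,f+np.pi/2),(*t,z+.03,f+np.pi/2))
```

```text
[0.52119585 0.10316325 0.15768865] [-3.14150179e+00  2.74116262e-04  2.10664379e+00] 0.03162594372166497
space [449.7 174.   84.3  38.2  30.7] rad 0.536
top [286. 152.] [497.4 146.3  37.9  32.2 -59.3] long+90: 0.536
[0.01,0.01,0.45,0,0,-0.001] x2 -> [0.521 0.105 0.113] yaw 2.11 q6~-0.34
[-0.0,-0.0,0.45,0,0,0.0] x2 -> [0.521 0.105 0.068] yaw 2.11 q6~-0.34
```

{"fn": "move_arm", "kwargs": {"motion": [[0.01, 0.01, 0.4, 0, 0, 0], [0.01, 0.01, 0.75, 0, 0, 0], [0.01, 0.01, 0.8, 0, 0, 0], [0.01, 0.01, 0.85, 0, 0, 0], [0.01, 0.01, 0.88, 0, 0, 0], [0.01, 0.01, 0.89, 0, 0, 0], [0.01, 0.01, 0.89, 0, 0, 0], [0.01, 0.01, 0.89, 0, 0, 0]]}}

```text
time: 30.7
tool_pos: [0.5216, 0.1056, 0.069]
tool_rot: [3.141, 0.0, 2.108]
contact_force: [-0.6, -0.9, -0.9]
opening: 0.0317
grip_force: 20.0
```

{"fn": "move_arm", "kwargs": {"motion": [[0, 0, 0, 0, 0, 0], [0, 0, 0, 0, 0, 0], [0, 0, 0, 0, 0, 0]], "fingers": 0.3}}

```text
time: 31.08
tool_pos: [0.5215, 0.1056, 0.0688]
tool_rot: [3.141, 0.0, 2.108]
contact_force: [-0.6, 0.2, -0.6]
opening: 0.0568
grip_force: 0.0
```

{"fn": "move_arm", "kwargs": {"motion": [[0, 0, -0.3, 0, 0, 0], [0, 0, -0.9, 0, 0, 0], [0, 0, -0.9, 0, 0, 0]]}}

```text
time: 31.45
tool_pos: [0.5241, 0.1059, 0.1632]
tool_rot: [3.133, 0.004, 2.108]
contact_force: [-0.6, -0.6, 0.2]
opening: 0.06
grip_force: 0.0
```

Run:
```python
from h import *
plan((.6396,-.2625,.16,1.085+np.pi/2))
```

```text
[-0.94,-0.22,0.01,0,0,-0.174] x4 -> [0.553 0.014 0.162] yaw 2.65 q6~-1.06
[-0.68,-0.68,0.01,0,0,0.0] x3 -> [ 0.582 -0.078  0.161] yaw 2.65 q6~-1.22
[-0.69,-0.68,0.01,0,0,0.0] x3 -> [ 0.611 -0.17   0.16 ] yaw 2.65 q6~-1.36
[-0.68,-0.68,0.0,0,0,0.0] x3 -> [ 0.639 -0.262  0.16 ] yaw 2.65 q6~-1.47
```

{"fn": "move_arm", "kwargs": {"motion": [[-0.94, -0.22, 0, 0, 0, -0.174], [-0.94, -0.22, 0, 0, 0, -0.174], [-0.94, -0.22, 0, 0, 0, -0.174], [-0.94, -0.22, 0, 0, 0, -0.174], [-0.94, -0.22, 0, 0, 0, -0.174]]}}

```text
time: 32.08
tool_pos: [0.5502, 0.0141, 0.1582]
tool_rot: [-3.141, -0.001, 2.652]
contact_force: [-0.5, 0.2, 0.0]
opening: 0.06
grip_force: 0.0
```

{"fn": "move_arm", "kwargs": {"motion": [[-0.68, -0.68, 0, 0, 0, 0], [-0.68, -0.68, 0, 0, 0, 0], [-0.68, -0.68, 0, 0, 0, 0]]}}

```text
time: 32.45
tool_pos: [0.5792, -0.0799, 0.1583]
tool_rot: [-3.141, 0.0, 2.65]
contact_force: [-0.2, -0.2, 0.3]
opening: 0.0598
grip_force: 0.0
```

{"fn": "move_arm", "kwargs": {"motion": [[-0.69, -0.68, 0, 0, 0, 0], [-0.69, -0.68, 0, 0, 0, 0], [-0.69, -0.68, 0, 0, 0, 0]]}}

```text
time: 32.83
tool_pos: [0.6082, -0.1714, 0.1582]
tool_rot: [-3.142, -0.0, 2.652]
contact_force: [-0.3, -0.2, 0.2]
opening: 0.0597
grip_force: 0.0
```

{"fn": "move_arm", "kwargs": {"motion": [[-0.68, -0.68, 0, 0, 0, 0], [-0.68, -0.68, 0, 0, 0, 0], [-0.68, -0.68, 0, 0, 0, 0], [-0.68, -0.68, 0, 0, 0, 0], [-0.68, -0.68, 0, 0, 0, 0], [-0.68, -0.68, 0, 0, 0, 0]]}}

```text
time: 33.58
tool_pos: [0.6364, -0.2613, 0.1591]
tool_rot: [3.142, 0.0, 2.656]
contact_force: [-1.3, 0.9, 0.2]
opening: 0.0594
grip_force: 0.0
```

Run:
```python
from h import *
s=robot.observe(); print(s['tool_pos'],s['tool_rot'])
tops(cam('wrist')); c=cam('top'); print('placed'); tops(c,.1035); spaces(c,cloud(c))
```

```text
[ 0.63642613 -0.26128912  0.15912438] [3.14152326e+00 1.76786092e-04 2.65595552e+00]
top [285. 221.] [ 640.4 -261.5   38.6   32.3  -26.4] long+90: 1.110
placed
top [228. 230.] [520.7 102.4  37.7  32.2 -59.6] long+90: 0.531
top [208. 238.] [496.7 142.5  37.8  32.5 -58.5] long+90: 0.550
space [548.6   6.3  85.8  39.2  30.2] rad 0.527
space [524.   47.3  84.8  39.2  30.9] rad 0.539
```

{"fn": "move_arm", "kwargs": {"motion": [[-0.04, 0.02, 0.5, 0, 0, -0.005], [-0.04, 0.02, 0.85, 0, 0, -0.005], [-0.04, 0.02, 0.95, 0, 0, -0.005], [-0.04, 0.02, 0.95, 0, 0, -0.005]]}}

```text
time: 34.17
tool_pos: [0.641, -0.2627, 0.064]
tool_rot: [-3.142, 0.0, 2.67]
contact_force: [0.2, 0.6, 0.7]
opening: 0.0597
grip_force: 0.0
```

{"fn": "move_arm", "kwargs": {"motion": [[0, 0, 0.26, 0, 0, 0], [0, 0, 0.26, 0, 0, 0], [0, 0, 0.26, 0, 0, 0], [0, 0, 0.26, 0, 0, 0]]}}

```text
time: 34.67
tool_pos: [0.6416, -0.2631, 0.0395]
tool_rot: [-3.141, 0.003, 2.67]
contact_force: [0.6, 0.5, 0.1]
opening: 0.0597
grip_force: 0.0
```

{"fn": "move_arm", "kwargs": {"motion": [[0, 0, 0, 0, 0, 0], [0, 0, 0, 0, 0, 0], [0, 0, 0, 0, 0, 0], [0, 0, 0, 0, 0, 0], [0, 0, 0, 0, 0, 0], [0, 0, 0, 0, 0, 0]], "fingers": -1}}

```text
time: 35.42
tool_pos: [0.6408, -0.2627, 0.0378]
tool_rot: [-3.142, 0.0, 2.671]
contact_force: [-0.2, -0.3, 1.8]
opening: 0.0319
grip_force: 20.0
```

Run:
```python
from h import *
s=robot.observe(); print(s['tool_pos'],s['tool_rot'],s['opening'],s['contact_force'])
x,y,z=s['tool_pos']; f=.538; e=np.array([np.cos(f),np.sin(f)])*.026; t=np.array([.5239,.0493])+e
plan((x,y,z+.12,s['tool_rot'][2]),(*t,z+.12,f+np.pi/2),(*t,z+.03,f+np.pi/2))
```

```text
[ 0.64080665 -0.26265317  0.03777059] [-3.14155069e+00  5.51525464e-05  2.67050953e+00] 0.03194149407095375 [-0.21051626 -0.25815491  1.79220981]
[0.0,0.0,-0.6,0,0,-0.0] x2 -> [ 0.641 -0.263  0.098] yaw 2.67 q6~-1.49
[0.0,0.0,-0.6,0,0,0.0] x2 -> [ 0.641 -0.263  0.158] yaw 2.67 q6~-1.49
[0.58,0.62,0.0,0,0,0.179] x5 -> [ 0.617 -0.181  0.158] yaw 2.11 q6~-0.82
[0.82,0.21,0.0,0,0,0.0] x3 -> [ 0.593 -0.1    0.158] yaw 2.11 q6~-0.70
[0.82,0.21,0.0,0,0,0.0] x3 -> [ 0.569 -0.019  0.158] yaw 2.11 q6~-0.57
[0.82,0.22,0.0,0,0,0.0] x3 -> [0.546 0.063 0.158] yaw 2.11 q6~-0.42
[-0.0,-0.0,0.9,0,0,-0.0] x3 -> [0.546 0.063 0.068] yaw 2.11 q6~-0.42
```

{"fn": "move_arm", "kwargs": {"motion": [[0, 0, -0.3, 0, 0, 0], [0, 0, -0.6, 0, 0, 0], [0, 0, -0.95, 0, 0, 0], [0, 0, -0.95, 0, 0, 0]]}}

```text
time: 35.92
tool_pos: [0.6423, -0.2635, 0.1359]
tool_rot: [-3.141, 0.006, 2.67]
contact_force: [0.5, 0.0, -2.4]
opening: 0.0323
grip_force: 20.0
```

{"fn": "move_arm", "kwargs": {"motion": [[0.58, 0.62, -0.25, 0, 0, 0.179], [0.58, 0.62, -0.25, 0, 0, 0.179], [0.58, 0.62, -0.25, 0, 0, 0.179], [0.58, 0.62, -0.25, 0, 0, 0.179], [0.58, 0.62, -0.25, 0, 0, 0.179]]}}

```text
time: 36.55
tool_pos: [0.6169, -0.1813, 0.1566]
tool_rot: [-3.141, -0.001, 2.111]
contact_force: [-0.0, -1.1, -1.1]
opening: 0.0319
grip_force: 20.0
```

{"fn": "move_arm", "kwargs": {"motion": [[0.82, 0.21, 0, 0, 0, 0], [0.82, 0.21, 0, 0, 0, 0], [0.82, 0.21, 0, 0, 0, 0]]}}

```text
time: 36.92
tool_pos: [0.5931, -0.0989, 0.1576]
tool_rot: [-3.141, -0.0, 2.112]
contact_force: [0.2, -0.4, -1.0]
opening: 0.0318
grip_force: 20.0
```

{"fn": "move_arm", "kwargs": {"motion": [[0.82, 0.21, 0, 0, 0, 0], [0.82, 0.21, 0, 0, 0, 0], [0.82, 0.21, 0, 0, 0, 0]]}}

```text
time: 37.3
tool_pos: [0.5697, -0.0186, 0.1579]
tool_rot: [3.141, 0.001, 2.11]
contact_force: [0.9, -0.2, -1.1]
opening: 0.0319
grip_force: 20.0
```

{"fn": "move_arm", "kwargs": {"motion": [[0.82, 0.22, 0, 0, 0, 0], [0.82, 0.22, 0, 0, 0, 0], [0.82, 0.22, 0, 0, 0, 0], [0.82, 0.22, 0, 0, 0, 0], [0.82, 0.22, 0, 0, 0, 0], [0.82, 0.22, 0, 0, 0, 0]]}}

```text
time: 38.05
tool_pos: [0.5466, 0.062, 0.1576]
tool_rot: [-3.141, 0.0, 2.107]
contact_force: [0.2, -0.1, -1.4]
opening: 0.0322
grip_force: 20.0
```

Run:
```python
from h import *
s=robot.observe(); print(s['tool_pos'],s['tool_rot'],s['opening'])
c=cam('wrist'); spaces(c,cloud(c)); tops(c,.1035); z=.0378
f=.538; e=np.array([np.cos(f),np.sin(f)])*.026; t=np.array([.5239,.0493])+e
plan((*t,z+.075,f+np.pi/2),(*t,z+.03,f+np.pi/2))
```

```text
[0.54661126 0.06201498 0.15759428] [-3.14143450e+00  2.11413850e-04  2.10693065e+00] 0.03220590780200156
top [284.  62.] [497.4 146.1  37.8  32.6 -59.3] long+90: 0.536
top [285. 149.] [521.5 106.2  37.3  32.2 -59.6] long+90: 0.531
[0.0,-0.0,0.45,0,0,-0.001] x2 -> [0.547 0.062 0.113] yaw 2.11 q6~-0.43
[0.0,-0.0,0.45,0,0,0.0] x2 -> [0.547 0.062 0.068] yaw 2.11 q6~-0.43
```

{"fn": "move_arm", "kwargs": {"motion": [[0.01, 0, 0.4, 0, 0, 0], [0.01, 0, 0.75, 0, 0, 0], [0.01, 0, 0.8, 0, 0, 0], [0.01, 0, 0.85, 0, 0, 0], [0.01, 0, 0.88, 0, 0, 0], [0.01, 0, 0.89, 0, 0, 0], [0.01, 0, 0.89, 0, 0, 0], [0.01, 0, 0.89, 0, 0, 0]]}}

```text
time: 39.1
tool_pos: [0.546, 0.0638, 0.069]
tool_rot: [3.141, 0.0, 2.108]
contact_force: [-0.0, -0.0, -1.2]
opening: 0.0317
grip_force: 20.0
```

{"fn": "move_arm", "kwargs": {"motion": [[0, 0, 0, 0, 0, 0], [0, 0, 0, 0, 0, 0], [0, 0, 0, 0, 0, 0]], "fingers": 0.3}}

```text
time: 39.48
tool_pos: [0.5459, 0.0638, 0.0688]
tool_rot: [3.141, 0.0, 2.108]
contact_force: [-0.4, -0.3, -1.2]
opening: 0.057
grip_force: 0.0
```

{"fn": "move_arm", "kwargs": {"motion": [[0, 0, -0.3, 0, 0, 0], [0, 0, -0.9, 0, 0, 0], [0, 0, -0.9, 0, 0, 0]]}}

```text
time: 39.85
tool_pos: [0.5486, 0.0638, 0.1634]
tool_rot: [3.133, 0.005, 2.108]
contact_force: [-1.1, 0.2, -0.1]
opening: 0.0595
grip_force: 0.0
```

{"fn": "move_arm", "kwargs": {"motion": [[0, -0.9, -0.3, 0, 0, 0], [0, -0.9, -0.3, 0, 0, 0], [0, -0.9, -0.3, 0, 0, 0], [0, -0.9, -0.3, 0, 0, 0], [0, -0.9, -0.3, 0, 0, 0]]}}

```text
time: 40.48
tool_pos: [0.469, 0.0182, 0.1881]
tool_rot: [-3.141, -0.0, 2.109]
contact_force: [-0.0, 1.0, -0.4]
opening: 0.0598
grip_force: 0.0
```

```bash
cat >> h.py <<'E'
def row(c,phi):
    """block centres in board axes from the uprights' tops"""
    P=cloud(c); m=((abs(P[...,2]-.1035)<.006)&(P[...,1]>-.05)&(P[...,1]<.27)&(P[...,0]>.42)).astype(np.uint8); n,l,st,ce=cv2.connectedComponentsWithStats(m)
    for i in range(1,n):
        if st[i,4]<60: continue
        r=rect(P[l==i][:,:2]); d=r[:2]/1000-pin; e=np.array([np.cos(phi),np.sin(phi)])
        print('blk board xy(mm)',np.round([(d@e)*1000-26,(d@[-e[1],e[0]])*1000],1),'size',r[2:4],'dang %.3f'%(np.radians(r[4]+90)-phi))
E
python3 - <<'E'
from h import *
for n in('top','scene'):
    c=cam(n); print(n); row(c,.538); spaces(c,cloud(c)); save(c,f'pics/{n}6.png')
plan((*pt(.538,-.03,.285),.15,.538+np.pi/2))
E
```

```text
top
scene
blk board xy(mm) [-60. 186.] size [38.4 34.7] dang -0.053
blk board xy(mm) [-59.7 139.4] size [39.1 33.6] dang -0.013
blk board xy(mm) [-58.9  91.2] size [39.5 36. ] dang 0.094
space [449.1 173.   86.1  39.7  29.9] rad 0.522
space [546.7   6.5  88.8  39.4  31.3] rad 0.546
[0.64,0.31,0.13,0,0,-0.0] x3 -> [0.463 0.089 0.175] yaw 2.11 q6~-0.35
[0.64,0.31,0.13,0,0,0.0] x3 -> [0.456 0.16  0.162] yaw 2.11 q6~-0.20
[0.64,0.3,0.12,0,0,0.0] x3 -> [0.449 0.23  0.15 ] yaw 2.11 q6~-0.06
```

View pics/scene6.png

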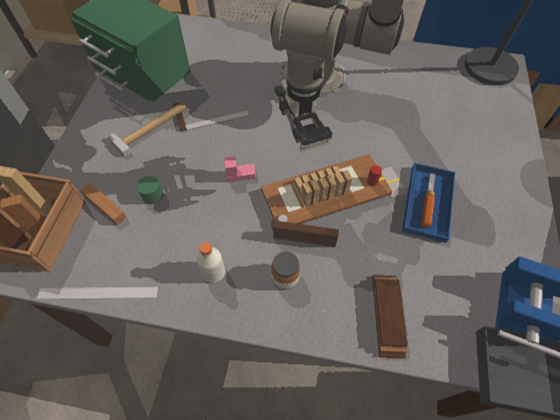

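The row of three blocks stands on rectangles 1–3 (scene pixels ~(300–350, 175–200)), within about 1.5 mm, and the chisel is in the tray. Now to the post.

{"fn": "move_arm", "kwargs": {"motion": [[0.64, 0.31, 0.1, 0, 0, 0], [0.64, 0.31, 0.1, 0, 0, 0], [0.64, 0.31, 0.1, 0, 0, 0]], "fingers": 0}}

```text
time: 40.95
tool_pos: [0.4624, 0.0892, 0.1784]
tool_rot: [-3.141, 0.0, 2.11]
contact_force: [0.2, 0.4, -0.3]
opening: 0.046
grip_force: 0.0
```

{"fn": "move_arm", "kwargs": {"motion": [[0.64, 0.31, 0.1, 0, 0, 0], [0.64, 0.31, 0.1, 0, 0, 0], [0.64, 0.31, 0.1, 0, 0, 0]]}}

```text
time: 41.32
tool_pos: [0.4565, 0.1591, 0.1687]
tool_rot: [-3.141, 0.001, 2.109]
contact_force: [0.9, 0.1, -0.1]
opening: 0.0461
grip_force: 0.0
```

{"fn": "move_arm", "kwargs": {"motion": [[0.64, 0.3, 0.1, 0, 0, 0], [0.64, 0.3, 0.1, 0, 0, 0], [0.64, 0.3, 0.1, 0, 0, 0], [0.64, 0.3, 0.1, 0, 0, 0], [0.64, 0.3, 0.1, 0, 0, 0], [0.64, 0.3, 0.1, 0, 0, 0]]}}

```text
time: 42.08
tool_pos: [0.4495, 0.2292, 0.1589]
tool_rot: [3.141, 0.0, 2.107]
contact_force: [0.4, 0.1, 0.4]
opening: 0.046
grip_force: 0.0
```

Run:
```python
from h import *
s=robot.observe(); print(s['tool_pos'],s['tool_rot'],s['opening'])
c=cam('wrist'); P=cloud(c); h=cv2.cvtColor(c['image'],cv2.COLOR_RGB2HSV)
m=((h[...,0]<6)|(h[...,0]>174))&(h[...,1]>170)&(abs(P[...,2]-.09)<.004)
print(rect(P[m][:,:2]), m.sum())
c=cam('top'); row(c,.538)
p=pt(.538,-.03,.285)+[0,.001]; plan((*p,.06,.538+np.pi/2))
fs=np.arange(.52,-.02,-.018); st=(np.r_[p,.06],.538+np.pi/2)
for i in range(0,len(fs),10): print(); st=arc(fs[i:i+10],.06,st)
```

```text
[0.44949668 0.22916017 0.1588527 ] [3.14142446e+00 2.01856661e-04 2.10710333e+00] 0.04599953081661649
[448.8 233.7  30.9  29.9  42.4] 1698
blk board xy(mm) [-60.4  91.1] size [37.8 33.2] dang 0.007
blk board xy(mm) [-60.7 139. ] size [38.1 32.4] dang 0.003
blk board xy(mm) [-60.6 185.8] size [38.3 32.4] dang 0.005
[0.01,0.01,0.49,0,0,-0.0] x2 -> [0.45  0.231 0.11 ] yaw 2.11 q6~-0.06
[0.0,0.0,0.5,0,0,0.0] x2 -> [0.45  0.231 0.06 ] yaw 2.11 q6~-0.06

[-0.0, 0.05, 0.0, 0, 0, np.float64(0.006)]
[0.0, 0.1, 0.0, 0, 0, np.float64(0.011)]
[0.0, 0.15, 0.0, 0, 0, np.float64(0.017)]
[0.01, 0.2, 0.0, 0, 0, np.float64(0.023)]
[0.01, 0.25, 0.0, 0, 0, np.float64(0.029)]
[0.01, 0.3, 0.0, 0, 0, np.float64(0.034)]
[0.01, 0.36, 0.0, 0, 0, np.float64(0.04)]
[0.0, 0.41, 0.0, 0, 0, np.float64(0.046)]
[0.0, 0.46, 0.0, 0, 0, np.float64(0.052)]
[-0.0, 0.51, 0.0, 0, 0, np.float64(0.057)]

[0.0, 0.05, 0.0, 0, 0, np.float64(0.006)]
[0.01, 0.1, 0.0, 0, 0, np.float64(0.011)]
[0.01, 0.15, 0.0, 0, 0, np.float64(0.017)]
[0.01, 0.21, 0.0, 0, 0, np.float64(0.023)]
[0.02, 0.26, 0.0, 0, 0, np.float64(0.029)]
[0.02, 0.31, 0.0, 0, 0, np.float64(0.034)]
[0.02, 0.36, 0.0, 0, 0, np.float64(0.04)]
[0.01, 0.41, 0.0, 0, 0, np.float64(0.046)]
[0.01, 0.46, 0.0, 0, 0, np.float64(0.052)]
[0.01, 0.52, 0.0, 0, 0, np.float64(0.057)]

[0.0, 0.05, 0.0, 0, 0, np.float64(0.006)]
[0.01, 0.1, 0.0, 0, 0, np.float64(0.011)]
[0.01, 0.15, 0.0, 0, 0, np.float64(0.017)]
[0.01, 0.21, 0.0, 0, 0, np.float64(0.023)]
[0.02, 0.26, 0.0, 0, 0, np.float64(0.029)]
[0.02, 0.31, 0.0, 0, 0, np.float64(0.034)]
[0.02, 0.36, 0.0, 0, 0, np.float64(0.04)]
[0.01, 0.41, 0.0, 0, 0, np.float64(0.046)]
[0.01, 0.46, 0.0, 0, 0, np.float64(0.052)]
[0.01, 0.52, 0.0, 0, 0, np.float64(0.057)]

[0.0, 0.05, 0.0, 0, 0, np.float64(0.006)]
```

{"fn": "move_arm", "kwargs": {"motion": [[0.02, 0.01, 0.4, 0, 0, 0], [0.02, 0.01, 0.8, 0, 0, 0], [0.02, 0.01, 0.98, 0, 0, 0], [0.02, 0.01, 0.98, 0, 0, 0]]}}

```text
time: 42.68
tool_pos: [0.4482, 0.2317, 0.0595]
tool_rot: [-3.139, -0.001, 2.108]
contact_force: [-0.3, 0.7, 0.7]
opening: 0.0457
grip_force: 0.0
```

{"fn": "move_arm", "kwargs": {"motion": [[0, 0.03, 0, 0, 0, 0.003], [0, 0.05, 0, 0, 0, 0.006], [0, 0.08, 0, 0, 0, 0.009], [0, 0.1, 0, 0, 0, 0.011], [0, 0.15, 0, 0, 0, 0.017], [0.01, 0.2, 0, 0, 0, 0.023], [0.01, 0.25, 0, 0, 0, 0.029], [0.01, 0.3, 0, 0, 0, 0.034], [0.01, 0.36, 0, 0, 0, 0.04], [0, 0.41, 0, 0, 0, 0.046], [0, 0.46, 0, 0, 0, 0.052], [0, 0.51, 0, 0, 0, 0.057]]}}

```text
time: 44.18
tool_pos: [0.4933, 0.2581, 0.0606]
tool_rot: [-3.142, 0.001, 1.928]
contact_force: [-0.9, -1.9, 0.1]
opening: 0.0458
grip_force: 0.7
```

{"fn": "move_arm", "kwargs": {"motion": [[0, 0.05, 0, 0, 0, 0.006], [0.01, 0.1, 0, 0, 0, 0.011], [0.01, 0.15, 0, 0, 0, 0.017], [0.01, 0.21, 0, 0, 0, 0.023], [0.02, 0.26, 0, 0, 0, 0.029], [0.02, 0.31, 0, 0, 0, 0.034], [0.02, 0.36, 0, 0, 0, 0.04], [0.01, 0.4, 0, 0, 0, 0.045], [0.01, 0.44, 0, 0, 0, 0.049], [0.01, 0.47, 0, 0, 0, 0.053], [0.01, 0.49, 0, 0, 0, 0.055], [0.01, 0.5, 0, 0, 0, 0.056]]}}

```text
time: 45.68
tool_pos: [0.5396, 0.2764, 0.0607]
tool_rot: [3.141, 0.0, 1.753]
contact_force: [-1.3, -0.7, 0.2]
opening: 0.046
grip_force: 0.6
```

Run:
```python
from h import *
s=robot.observe(); print(s['tool_pos'],s['tool_rot'],s['contact_force'])
f=s['tool_rot'][2]-np.pi/2; print(f)
for n in('top','scene'):
    c=cam(n); row(c,f+.024); spaces(c,cloud(c))
arc(np.arange(f-.01,-.02,-.015),.062)
```

```text
[0.53959536 0.27644782 0.06071303] [3.14142477e+00 3.33325703e-04 1.75288644e+00] [-1.29073485 -0.6594375   0.21455844]
0.1820901115800433
blk board xy(mm) [-61.6 138.2] size [36.8 31.8] dang -0.030
blk board xy(mm) [-62.   90.8] size [36.5 32.1] dang -0.035
blk board xy(mm) [-61.3 185.4] size [36.8 32.7] dang -0.018
space [554.7  29.   85.2  38.7  12. ] rad 0.209
space [514.3 216.9  85.8  37.4  11.3] rad 0.197
blk board xy(mm) [-60.7  91.6] size [37.4 34.4] dang 0.002
blk board xy(mm) [-60.1 139.7] size [37.4 35.3] dang 0.026
blk board xy(mm) [-62.1 186.6] size [38.6 35.1] dang 0.017
space [514.2 218.7  86.9  38.7  13. ] rad 0.227
space [553.   30.3  85.7  38.6  11.4] rad 0.199
[-0.01, 0.03, -0.01, 0, 0, np.float64(0.003)]
[-0.0, 0.08, -0.01, 0, 0, np.float64(0.008)]
[0.0, 0.12, -0.01, 0, 0, np.float64(0.013)]
[0.0, 0.16, -0.01, 0, 0, np.float64(0.018)]
[0.01, 0.21, -0.01, 0, 0, np.float64(0.022)]
[0.01, 0.25, -0.01, 0, 0, np.float64(0.027)]
[0.01, 0.29, -0.01, 0, 0, np.float64(0.032)]
[0.01, 0.34, -0.01, 0, 0, np.float64(0.037)]
[0.01, 0.38, -0.01, 0, 0, np.float64(0.041)]
[0.0, 0.42, -0.01, 0, 0, np.float64(0.046)]
[0.0, 0.46, -0.01, 0, 0, np.float64(0.051)]
[0.0, 0.51, -0.01, 0, 0, np.float64(0.056)]
[-0.0, 0.55, -0.01, 0, 0, np.float64(0.061)]
```

{"fn": "move_arm", "kwargs": {"motion": [[0, 0.02, 0, 0, 0, 0.002], [0, 0.06, 0, 0, 0, 0.006], [0, 0.1, 0, 0, 0, 0.011], [0, 0.15, 0, 0, 0, 0.016], [0.01, 0.2, 0, 0, 0, 0.021], [0.01, 0.25, 0, 0, 0, 0.027], [0.01, 0.29, 0, 0, 0, 0.032], [0.01, 0.34, 0, 0, 0, 0.037], [0.01, 0.38, 0, 0, 0, 0.041], [0, 0.41, 0, 0, 0, 0.045], [0, 0.43, 0, 0, 0, 0.047], [0, 0.44, 0, 0, 0, 0.048]]}}

```text
time: 47.28
tool_pos: [0.5826, 0.2848, 0.0607]
tool_rot: [-3.142, -0.0, 1.602]
contact_force: [-2.9, 1.2, 0.6]
opening: 0.046
grip_force: 0.8
```

{"fn": "move_arm", "kwargs": {"motion": [[0, 0.01, 0, 0, 0, 0.001], [0, 0.02, 0, 0, 0, 0.002], [0, 0.03, 0, 0, 0, 0.003], [0, 0.04, 0, 0, 0, 0.004], [0, 0.04, 0, 0, 0, 0.004]]}}

```text
time: 47.9
tool_pos: [0.5869, 0.2846, 0.0607]
tool_rot: [3.141, 0.0, 1.59]
contact_force: [-1.0, 1.4, -0.2]
opening: 0.0462
grip_force: 0.5
```

```bash
cat >> h.py <<'E'
def heading(c):
    P=cloud(c); q=[]
    for m in comps(c,(15,10,120),(60,90,255),150):
        g=P[m]; g=g[(g[:,2]>.022)&(g[:,2]<.04)]
        if len(g)>100:
            r=rect(g[:,:2])
            if 78<r[2]<92 and 33<r[3]<43: q.append(r[:2])
    q=sorted(q,key=lambda r:r[1]); d=q[-1]-q[0]; print('heading %.4f'%np.arctan2(-d[0],d[1]),q[0],q[-1])
    f=P[(abs(P[...,2]-.065)<.004)&(abs(P[...,1]-.05)<.1)&(P[...,0]>.63)&(P[...,0]<.68)]; print('fence',rect(f[:,:2]))
E
python3 - <<'E'
from h import *
s=robot.observe(); print(s['tool_pos'],s['tool_rot'][2]-np.pi/2,s['contact_force'])
for n in('top','scene'): heading(cam(n))
E
```

```text
[0.58687166 0.28463908 0.06073446] 0.018929592776524506 [-1.0156248   1.3628647  -0.19189519]
heading 0.0432 [560.2  40.1] [551.9 232.3]
fence [651.8  65.6 169.   23.1 -88. ]
heading 0.0368 [559.  41.] [551.9 233.6]
fence [653.   66.2 166.8  24.6 -87.6]
```

{"fn": "move_arm", "kwargs": {"motion": [[0, 0.01, 0, 0, 0, 0.001], [0, 0.02, 0, 0, 0, 0.002], [0, 0.03, 0, 0, 0, 0.003], [0, 0.03, 0, 0, 0, 0.003]]}}

```text
time: 48.5
tool_pos: [0.5898, 0.2848, 0.0607]
tool_rot: [3.141, 0.0, 1.58]
contact_force: [-1.0, 0.8, 0.4]
opening: 0.0459
grip_force: 0.5
```

{"fn": "move_arm", "kwargs": {"motion": [[0, 0.01, 0, 0, 0, 0.001], [0, 0.02, 0, 0, 0, 0.002], [0, 0.02, 0, 0, 0, 0.002]]}}

```text
time: 48.88
tool_pos: [0.5908, 0.2848, 0.0606]
tool_rot: [-3.14, 0.0, 1.574]
contact_force: [-3.9, 0.6, 2.7]
opening: 0.0456
grip_force: 2.4
```

Run:
```python
from h import *
s=robot.observe(); print(s['tool_pos'],s['tool_rot'][2]-np.pi/2,s['contact_force'])
for n in('top','scene'): heading(cam(n))
```

```text
[0.59078483 0.28479324 0.06062632] 0.003253302376224454 [-3.93555869  0.58906815  2.70149301]
heading 0.0291 [560.5  40.8] [554.9 233. ]
fence [652.   65.6 168.9  23.  -88.3]
heading 0.0292 [559.9  41.9] [554.3 233.6]
fence [653.2  66.3 167.   24.9 -88.8]
```

The force is rising and the heading is 0.029, so the board is at the stop. One more small nudge, then back off and lift.

{"fn": "move_arm", "kwargs": {"motion": [[0, 0.01, 0, 0, 0, 0], [0, 0.02, 0, 0, 0, 0], [0, 0.02, 0, 0, 0, 0]]}}

```text
time: 49.35
tool_pos: [0.5908, 0.2848, 0.0605]
tool_rot: [-3.135, 0.001, 1.574]
contact_force: [-11.6, 0.8, 6.5]
opening: 0.046
grip_force: 5.7
```

{"fn": "move_arm", "kwargs": {"motion": [[0, -0.03, 0, 0, 0, 0], [0, -0.08, 0, 0, 0, 0], [0, -0.08, 0, 0, 0, 0], [0, -0.08, 0, 0, 0, 0], [0, -0.08, -0.4, 0, 0, 0], [0, -0.08, -0.9, 0, 0, 0], [0, -0.08, -0.9, 0, 0, 0]]}}

```text
time: 50.22
tool_pos: [0.5883, 0.2856, 0.1557]
tool_rot: [3.132, -0.003, 1.574]
contact_force: [-0.8, 0.5, -0.7]
opening: 0.046
grip_force: 0.0
```

{"fn": "move_arm", "kwargs": {"motion": [[0.3, -0.95, -0.5, 0, 0, 0], [0.3, -0.95, -0.5, 0, 0, 0], [0.3, -0.95, -0.5, 0, 0, 0], [0.3, -0.95, -0.5, 0, 0, 0], [0.3, -0.95, -0.5, 0, 0, 0], [0.3, -0.95, -0.5, 0, 0, 0]]}}

```text
time: 50.98
tool_pos: [0.4911, 0.3139, 0.1997]
tool_rot: [-3.14, 0.001, 1.573]
contact_force: [0.3, 0.6, 0.8]
opening: 0.0458
grip_force: 0.0
```

Run:
```python
from h import *
for n in('top','scene'):
    c=cam(n); heading(c); row(c,.029)
    P=cloud(c)
    for m in comps(c,(7,170,120),(16,255,255),20):
        g=P[m]; g=g[(abs(g[:,1]-.4)<.15)&(g[:,0]>.3)&(g[:,0]<.62)]
        if len(g)>10: print('handle',rect(g[:,:2]),np.percentile(g[:,2],[5,50,95]))
    save(c,f'pics/{n}9.png')
```

```text
heading 0.0302 [560.6  40.9] [554.8 233.1]
fence [652.1  65.5 168.6  23.1 -88.5]
blk board xy(mm) [-60.  185.1] size [38.2 33.1] dang -0.024
blk board xy(mm) [-60.5 138.3] size [37.6 31.6] dang -0.006
blk board xy(mm) [-60.8  90.6] size [37.5 32.6] dang 0.015
handle [489.9 348.2 125.9  45.7  67. ] [0.02663187 0.02874113 0.13838757]
handle [507.7 331.8 108.4  23.6  74.3] [0.0245574  0.02742449 0.2784429 ]
heading 0.0386 [560.6  42. ] [553.2 233.8]
fence [651.9  66.3 166.8  24.8 -88. ]
blk board xy(mm) [-59.8  91.8] size [37.6 35. ] dang -0.005
blk board xy(mm) [-60.7 139.8] size [38.2 34.3] dang 0.002
blk board xy(mm) [-59.9 186.1] size [36.4 34.7] dang 0.062
handle [510.  391.8  94.9  22.   -7. ] [0.02531322 0.02909979 0.03195903]
```

View pics/scene9.png

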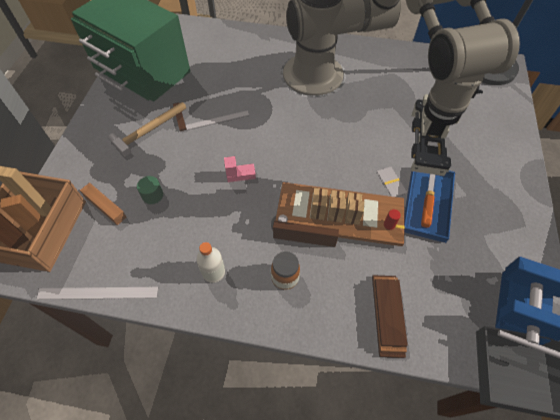

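The board is home against the fence, the row stands neat at about (335,205), the chisel lies in the tray at (428,205), and the bystanders are upright. The arm is clear, so I hand in.

```bash
python3 -c "
from cell import robot
print(robot.hand_in())"
```

```text
the job is handed in; nothing more can be done
None
```

I handed the job in at about 51 s of robot time: the chisel is in the tray, three heel blocks (all that were present) stand in a row on rectangles 2–4 within about 2 mm, the board is home against the fence and nothing was knocked over; hand-in returned no verdict.

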